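# Put away the apparatus after a mechanics practical

## Task

Clear up after the practical: stand both steel weights upright in the rectangular wooden tray, lay both boss heads in the round dish, and lay the jaw clamp flat in the long narrow tray, each piece resting on the floor of its tray and none on top of another. Set the pieces down rather than dropping them, and leave the reel of string and the stop clock where they are.

Things in the scene. Friction and masses are not known exactly. Their poses are not given: they have to be found in the camera images.
- weight_a_c (a point): dark steel laboratory weight, one of two alike: an upright plain cylinder 40 mm in diameter and 40 mm high with a small knob (22 mm wide) on top, 56 mm high in all, about 350 g. Point: on its axis, half-way up, 28 mm above its underside; z is up along its axis.
- weight_b_c (a point): dark steel laboratory weight, the other of two alike: an upright plain cylinder 40 mm in diameter and 40 mm high with a small knob (22 mm wide) on top, 56 mm high in all, about 350 g. Point: on its axis, half-way up, 28 mm above its underside; z is up along its axis.
- boss_a_c (a point): boss head (rod connector), one of two alike: an aluminium block 40 mm long (x), 26 mm wide (y) and 30 mm high, with a slot across its top and a dark thumbscrew on each end along x, 74 mm long over the screws, about 140 g. Grip it across its 26 mm width (y). Point: its centre, 15 mm above its underside.
- boss_b_c (a point): boss head (rod connector), the other of two alike: an aluminium block 40 mm long (x), 26 mm wide (y) and 30 mm high, with a slot across its top and a dark thumbscrew on each end along x, 74 mm long over the screws, about 140 g. Grip it across its 26 mm width (y). Point: its centre, 15 mm above its underside.
- clamp_c (a point): two-prong jaw clamp lying flat, about 130 mm long (x): a central aluminium block 44 mm long (x), 30 mm wide (y) and 24 mm high with a 6 mm screw head on top, a 10 mm steel rod out of its -x end and two cork-lined prongs (42 mm over both) out of its +x end; about 160 g. Grip the block across its 30 mm width (y). Point: centre of the block, 12 mm above its underside, near the centre of mass.
- square_tray: rectangular wooden tray, fixed, open on top: outside 130 mm (x) by 170 mm (y), 28 mm high, walls 6 mm, floor 6 mm thick. Origin: centre of its underside, on the bench.
- round_dish: round white dish, fixed, open on top: outside diameter about 175 mm, inside about 166 mm, 28 mm high, floor 6 mm thick. Origin: centre of its underside, on the bench.
- long_tray: long narrow white plastic tray, fixed, open on top: outside 110 mm (x) by 210 mm (y, its long way), 24 mm high, walls 6 mm, floor 6 mm thick. Origin: centre of its underside, on the bench.
- reel_c (a point): bystander, to be left alone: reel of string, a white flat cylinder 50 mm in diameter and 22 mm high. Point: its centre, 11 mm up.
- timer_c (a point): bystander, to be left alone: black stop clock, a box 38 mm (x) by 54 mm (y) by 30 mm high with a small display on top. Point: its centre, 15 mm up.
Mind the look-alikes: they are no part of the job. Leave any pink or yellow look-alike of the part that bears weight_a_c alone.

How it is judged:
By the outcome, as a careful person would: the job done as asked, in the order asked, and still so for the second after the job is handed in, with the robot touching nothing.
It also fails if it takes over 125 s, if anything falls off the work surface, if the arm or the gripper's body presses on something with over 40 N, if the wrist force passes 120 N, or if a joint passes its speed limit or range.

## Robot

A 6-joint arm with a two-finger parallel gripper is mounted at the origin on the work surface. World frame = base frame: x ahead of the robot, y to its left, z up, the work surface at z = 0. Lengths are in m, angles in rad, forces in N, time in s.
With the tool pointing down it reaches from about 0.35 to 0.975 m from the base axis. Payload 4.9 kg.
Tool frame: the origin (TCP) lies on the mounting face of the last link; the fingertips stand 173 mm ahead of it and the grasp point (between the pads) lies 155 mm ahead of it; z points along the fingers, y is the direction in which the jaws open and shut (so a half turn about z gives the same grasp; the last joint's range is limited). The gripper opens to 85 mm and grips with 20 to 120 N. Pads are 22 mm wide; open, the fingers measure 114 mm over their backs; the gripper's body (76 mm by 85 mm) begins 54 mm behind the grasp point. The pads swing forward as they close: fully open they stand 13 mm farther back than shut.
Start: joints at [-1.403, 0.053, 1.613, -0, 1.476, -0.119], TCP at [0.177, -0.599, 0.405] pointing down, gripper open.
Joint ranges: [-3.01, 3.01], [-1.01, 2.22], [0.06, 2.58], [-1.02, 4.17], [0.09, 2.62], [-3.14, 3.14]. Speed limits (rad/s): [2.57, 2.57, 3.14, 3.14, 3.14, 3.14].

## Interface

Orientations are given as a rotation vector (axis times angle).
In Python, from station import ctrl gives the robot as it stands. The module is installed in compiled form; this text tells all that it offers.
- The arm moves only by the tool jog_arm, never from a script. Its argument "steps" is a list of rows, each a list of 2 entries, a list of its own where there are three numbers: the shift along the tool's x, y, z in cm, then the turn, a rotation vector about the tool's x, y, z in degrees. In form: [[[tx, ty, tz], [rx, ry, rz]], ...]. A call has 1 to 8 rows; each row shifts and turns the pose as measured when the row begins, along the tool's axes as they then stand; what a row does not reach is not made up. A row lasts 1/10 s, in which the tool goes at most 50 mm and 8.59 degrees, less where a joint would pass 70% of its speed; a pose out of reach is approached as far as the arm can. A call is refused whole if a number of a shift passes 5 or a number of a turn 8.59, either way. A call with a gripper value outside its range is refused whole. "fingers" is the gripper command: -1 is shut, 1 is fully open, values between are in proportion, set as the call begins (left out, the last holds). The fingers move at their own pace and stop on an object; "grip_force" is the grip in N (left out, the last holds). Time passes only in rows, so rows that do not move let the fingers close. It gives the time, the measured TCP pose, the force and the opening at its end, in the units of the state.
- ctrl.get_obs(): the state, without advancing time (a new reading comes with each control period).
- ctrl.get_image(name): name is "scene" or "side" or "wrist"; returns the picture (384x512x3 uint8, red, green, blue); there is no depth.
- ctrl.camera_info(name): a dict with "K" (3x3 intrinsics, pixels), "dist_coeffs" ([k1, k2, p1, p2, k3] as OpenCV has them; the pictures are not rectified), "camera_from_world" (4x4, takes a point from world to camera coordinates). Camera axes: x right, y up, looking along -z (the intrinsics and any distortion apply to the point x, -y, -z); pixel columns grow to the right and rows downward; lengths in m; the calibration is good to about 2 mm. A picture is of the moment at which its call begins: read the wrist's pose just before it. camera_info takes no time and is no camera call; for the wrist camera it gives the pose at the moment of the call.
- ctrl.finish_job(): hands the job in, once; it reports no verdict.
The state is a dict: "t": time; "q": joint angles; "dq": joint speeds; "effort": joint torques, N m; "tool_pos": TCP position; "tool_rot": TCP orientation; "contact_force": force on the tool from outside, world axes, zero at the start; "wrist_torque": the same for the moment, N m; "opening": finger opening in m.
Only numpy, scipy, OpenCV 4.12 (cv2) and the standard library are available. Lean on these libraries where they do the work, as an engineer would, in place of code of your own. Each camera call takes 0.05 s, during which the arm holds its last target.

## Working session

There is one attempt and no reset: what is moved stays moved. The work goes in short steps, Python scripts to look and compute and a tool call to move; the robot and the scene stay as the last step left them, time stands still between calls to the robot, and variables do not carry over. Pictures are saved under pics/ and viewed, and the job is handed in when it is done.

Besides the shell and the picture viewer there is one more tool, called after "Request:" as name(argument=value, ...) on one line, values as JSON. jog_arm: Moves the arm, as the interface text tells. Its arguments: {"type":"object","properties":{"steps":{"type":"array","items":{"type":"array"}},"fingers":{"type":"number"},"grip_force":{"type":"number"}},"required":["steps"]}

```bash
mkdir -p pics
python3 - <<'E'
from station import ctrl
import cv2,numpy as np
o=ctrl.get_obs();print(o)
for n in ["scene","side","wrist"]:
    ci=ctrl.camera_info(n);print(n,np.round(ci["K"],1).tolist(),ci["dist_coeffs"],np.round(ci["camera_from_world"],4).tolist())
    im=ctrl.get_image(n);cv2.imwrite(f"pics/{n}0.png",im[:,:,::-1])
E
```

```text
{'t': 0.0, 'q': array([-1.40300021e+00,  5.33668059e-02,  1.61428555e+00,  6.57351421e-06,
        1.47599657e+00, -1.19021060e-01]), 'dq': array([-1.49485274e-03,  1.21692734e-03,  7.74375818e-04, -3.45296401e-05,
       -1.55026942e-04, -7.16008284e-04]), 'effort': array([-8.93162123e-04, -3.93686235e+01, -3.70179391e+01, -2.49434142e-04,
        6.94626564e-03, -7.35982326e-06]), 'tool_pos': array([ 0.17675701, -0.59920907,  0.40346153]), 'tool_rot': array([-3.10730837e+00, -4.48693898e-01,  6.84436978e-05]), 'contact_force': array([ 0.43083389, -0.59120029,  0.20803882]), 'wrist_torque': array([-0.0170809 ,  0.00982343,  0.01738876]), 'opening': 0.08500430456691581}
scene [[399.3, 0.0, 259.5], [0.0, 399.3, 193.4], [0.0, 0.0, 1.0]] [0.00558925 0.         0.         0.         0.        ] [[-0.748, 0.6636, 0.0092, 0.3595], [-0.4644, -0.5332, 0.7071, 0.2138], [0.4742, 0.5247, 0.707, -1.4321], [0.0, 0.0, 0.0, 1.0]]
side [[404.1, 0.0, 251.0], [0.0, 404.1, 189.7], [0.0, 0.0, 1.0]] [-0.00182704  0.          0.          0.          0.        ] [[-0.9534, -0.3015, -0.0076, 0.4955], [0.2196, -0.7113, 0.6677, -0.1322], [-0.2068, 0.6349, 0.7444, -0.8509], [0.0, 0.0, 0.0, 1.0]]
wrist [[296.6, 0.0, 258.3], [0.0, 296.6, 188.2], [0.0, 0.0, 1.0]] [-0.05904743  0.          0.          0.          0.        ] [[0.2834, -0.959, -0.0021, -0.6238], [0.907, 0.2687, -0.3244, 0.0434], [0.3116, 0.09, 0.9459, -0.3822], [0.0, 0.0, 0.0, 1.0]]
```

View pics/scene0.png

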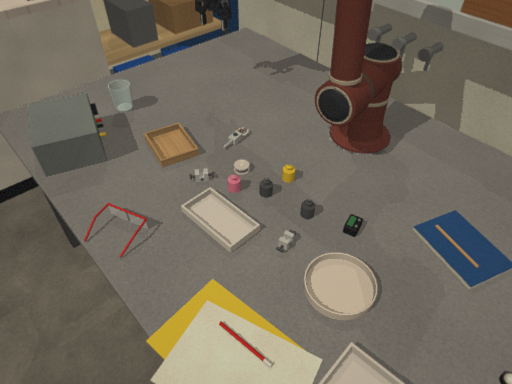

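View pics/side0.png

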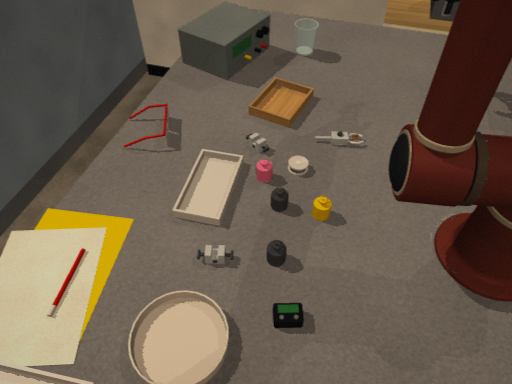

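View pics/wrist0.png

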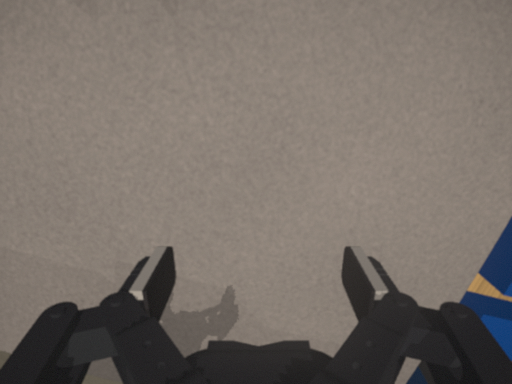

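```bash
cat > h.py <<'E'
from station import ctrl
import cv2,numpy as np
from scipy.spatial.transform import Rotation as R
def ray(n,px,ci=None):
    ci=ci or ctrl.camera_info(n);K=np.array(ci["K"],float);d=np.array(ci["dist_coeffs"],float);M=np.array(ci["camera_from_world"])
    u=cv2.undistortPoints(np.array(px,float).reshape(-1,1,2),K,d).reshape(-1,2)
    v=np.c_[u[:,0],-u[:,1],-np.ones(len(u))]
    return -M[:3,:3].T@M[:3,3], v@M[:3,:3]
def onz(n,px,z,ci=None):
    o,v=ray(n,px,ci);return o+v*((z-o[2])/v[:,2])[:,None]
def proj(n,P,ci=None):
    ci=ci or ctrl.camera_info(n);M=np.array(ci["camera_from_world"])
    P=np.atleast_2d(P)@M[:3,:3].T+M[:3,3];P=P*[1,-1,-1]
    return cv2.projectPoints(P,np.zeros(3),np.zeros(3),np.array(ci["K"],float),np.array(ci["dist_coeffs"],float))[0].reshape(-1,2)
E
python3 - <<'E'
from h import *
im=cv2.imread("pics/scene0.png");cv2.imwrite("pics/sc_crop.png",cv2.resize(im[110:330,140:390],None,fx=3,fy=2.7,interpolation=cv2.INTER_CUBIC)[:600,:])
im=cv2.imread("pics/side0.png");cv2.imwrite("pics/sd_crop.png",cv2.resize(im[75:345,165:375],None,fx=2.2,fy=2.2,interpolation=cv2.INTER_CUBIC))
S={"wA":(266,188),"wB":(307,209),"b1":(202,175),"b2":(286,240),"clamp":(237,136),"reel":(242,167),"timer":(353,225),"pink":(234,184),"yel":(288,173),"dish":(341,286)}
D={"wA":(280,200),"wB":(276,253),"b1":(258,143),"b2":(215,254),"clamp":(340,138),"reel":(298,165),"timer":(288,314),"pink":(264,171),"yel":(322,208),"dish":(180,342)}
for k in S: print(k,onz("scene",S[k],.02)[0].round(3)[:2],onz("side",D[k],.02)[0].round(3)[:2])
E
```

```text
wA [0.455 0.   ] [0.448 0.005]
wB [0.425 0.141] [0.42  0.145]
b1 [ 0.566 -0.173] [ 0.553 -0.168]
b2 [0.548 0.182] [0.539 0.185]
clamp [ 0.357 -0.257] [ 0.352 -0.25 ]
reel [ 0.448 -0.121] [ 0.435 -0.119]
timer [0.373 0.266] [0.364 0.266]
pink [ 0.517 -0.076] [ 0.51  -0.074]
yel [ 0.358 -0.004] [ 0.352 -0.   ]
dish [0.547 0.37 ] [0.532 0.373]
```

View pics/sc_crop.png

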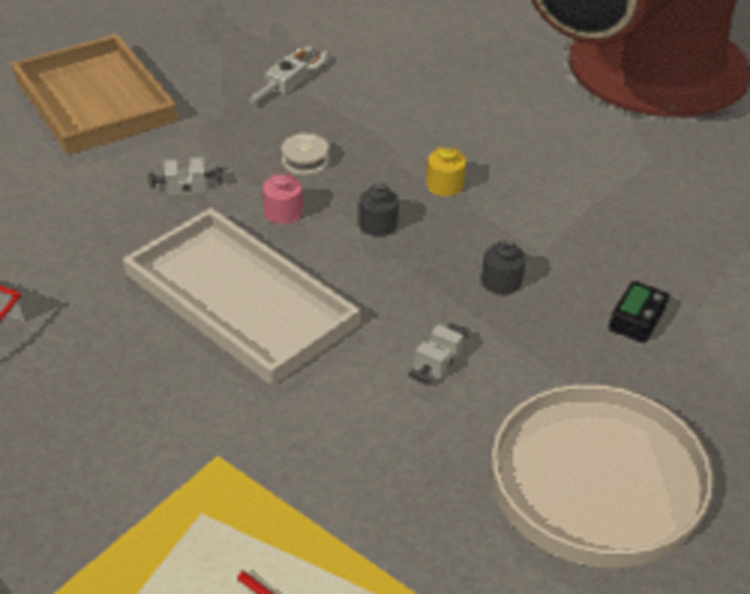

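View pics/sd_crop.png

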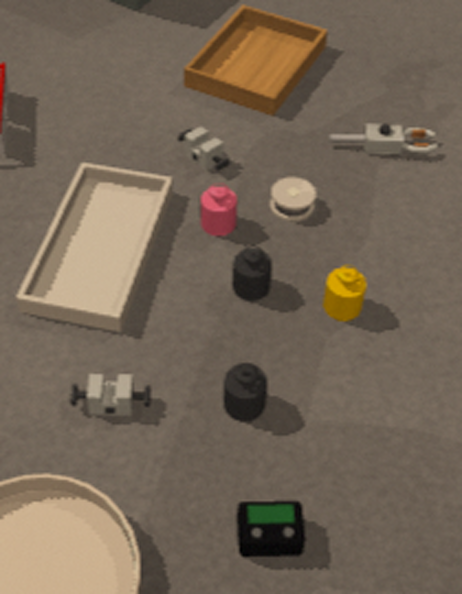

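Run:
```python
from h import *
sc=lambda p:np.array(p)/[3,2.7]+[140,110]-[.3,.3]
sd=lambda p:np.array(p)/2.2+[165,75]-[.3,.3]
T={"long":(.024,[(210,211),(125,262),(273,368),(360,312)],[(83,165),(172,176),(122,317),(22,297)]),
"wood":(.028,[(117,37),(12,68),(70,137),(175,103)],[(245,8),(327,40),(272,98),(186,68)])}
for k,(z,a,b) in T.items():
    for n,p in(("scene",sc(a)),("side",sd(b))):
        P=onz(n,p,z)[:,:2];e=np.diff(np.r_[P,P[:1]],axis=0)
        print(k,n,P.round(3).tolist(),P.mean(0).round(4),np.hypot(*e.T).round(3),np.degrees(np.arctan2(e[:,1],e[:,0])).round(1))
def tri(p,q):
    A=np.zeros((3,3));b=np.zeros(3)
    for n,x in(("scene",p),("side",q)):
        o,v=ray(n,[x]);v=v[0]/np.linalg.norm(v[0]);I=np.eye(3)-np.outer(v,v);A+=I;b+=I@o
    return np.linalg.solve(A,b)
ims={n:cv2.imread(f"pics/{n}0.png") for n in("scene","side")}
def cent(n,c,r,f):
    im=ims[n];x,y=c;s=im[y-r:y+r+1,x-r:x+r+1];m=f(s).astype(np.uint8)
    k,l,st,ce=cv2.connectedComponentsWithStats(m,connectivity=8)
    i=1+np.argmax(st[1:,4]);return ce[i]+[x-r,y-r],st[i]
dark=lambda s:s.max(2)<62
for nm,a,b,f in(("wA",(266,188),(280,200),dark),("wB",(307,209),(276,253),dark),
  ("reel",(242,167),(298,165),lambda s:s.min(2)>125),("pink",(234,184),(264,171),lambda s:(s[...,2].astype(int)-s[...,1])>50)):
    p,s1=cent("scene",a,14,f);q,s2=cent("side",b,16,f)
    print(nm,p.round(1),q.round(1),s1,s2,tri(p,q).round(4))
# dish: rim ellipse by light mask
for n,c in(("scene",(341,286)),("side",(180,342))):
    im=ims[n];hsv=cv2.cvtColor(im,cv2.COLOR_BGR2HSV);print(n,im[c[1],c[0]],im[c[1]-60,c[0]] )
print("boss",tri((202,175),(258,143)),tri((286.5,240),(215,254.5)),tri((237,136.5),(340.5,138)))
```

```text
long scene [[0.585, -0.108], [0.692, -0.098], [0.673, 0.104], [0.569, 0.1]] [ 6.297e-01 -6.000e-04] [0.107 0.203 0.104 0.209] [   5.    95.2 -178.2  -85.8]
long side [[0.681, -0.097], [0.576, -0.11], [0.559, 0.099], [0.665, 0.105]] [ 0.6203 -0.0007] [0.106 0.21  0.106 0.203] [-173.1   94.6    3.3  -85.6]
wood scene [[0.474, -0.441], [0.602, -0.462], [0.624, -0.303], [0.502, -0.283]] [ 0.5505 -0.3722] [0.13  0.161 0.123 0.161] [  -9.5   82.   170.5 -100.3]
wood side [[0.584, -0.461], [0.459, -0.419], [0.5, -0.277], [0.621, -0.305]] [ 0.5411 -0.3653] [0.132 0.147 0.125 0.16 ] [ 161.4   74.1  -12.8 -103.2]
wA [265.9 191.4] [279.2 199.9] [  8  12  13  11 104] [  7   4  17  24 343] [ 0.4529 -0.004   0.0047]
wB [307.1 212.9] [276.1 253.3] [  8  12  14  12 111] [  7   3  20  27 430] [0.4216 0.1388 0.003 ]
reel [241.  164.3] [298. 162.] [  6   6  15  11 127] [  7   7  19  13 205] [ 0.4385 -0.1373  0.0134]
pink [233.7 183.2] [263.9 170.2] [  8   5  13  18 196] [  8   4  17  23 320] [ 0.5123 -0.0833  0.0143]
scene [150 175 191] [ 96 105 110]
side [144 176 205] [ 90 103 115]
boss [ 0.55839445 -0.18543868  0.00528858] [0.54148315 0.17875659 0.00948385] [ 0.35116335 -0.26446815  0.00954523]
```

```bash
cat >> h.py <<'E'
def to(x,y,z=None,yaw=None):
    "tool-frame shift (cm) and turn (deg) to the target; yaw=world angle of tool x, deg"
    o=ctrl.get_obs();r=R.from_rotvec(o["tool_rot"]);M=r.as_matrix();p=o["tool_pos"]
    d=np.array([x,y,p[2] if z is None else z])-p
    y0=np.degrees(np.arctan2(M[1,0],M[0,0]))
    yaw=y0 if yaw is None else yaw
    c,s=np.cos(np.radians(yaw)),np.sin(np.radians(yaw))
    G=np.array([[c,s,0],[s,-c,0],[0,0,-1.]])
    t=np.degrees((r.inv()*R.from_matrix(G)).as_rotvec())
    print("t",round(o["t"],2),"pos",p.round(4),"yaw",y0.round(1),"shift cm",(M.T@d*100).round(2),"turn",t.round(2),"f",o["contact_force"].round(1),"op",round(o["opening"],4))
    G2=G; print("  shift in target frame cm",(G2.T@d*100).round(2))
E
python3 - <<'E'
from h import *
to(0.5,-0.15,0.42,0)
ci=ctrl.camera_info("wrist");M=np.array(ci["camera_from_world"]);o=ctrl.get_obs();Rm=R.from_rotvec(o["tool_rot"]).as_matrix()
print(Rm.T@(-M[:3,:3].T@M[:3,3]-o["tool_pos"]), (M[:3,:3]@Rm).round(3))
E
```

```text
t 0.15 pos [ 0.1768 -0.5993  0.4037] yaw 16.4 shift cm [ 43.71 -33.95  -1.57] turn [-0.09  0.   16.43] f [ 0.2 -0.1 -1. ] op 0.085
  shift in target frame cm [ 32.32 -44.93  -1.63]
[ 0.08320144 -0.00012464  0.02927052] [[ 0.001  1.     0.   ]
 [ 0.946 -0.001  0.325]
 [ 0.325  0.    -0.946]]
```

Request:
jog_arm(steps=[[[4,-3.1,0],[0,0,0]],[[4,-3.1,0],[0,0,0]],[[4,-3.1,0],[0,0,0]],[[4,-3.1,0],[0,0,0]],[[4,-3.1,0],[0,0,0]],[[4,-3.1,0],[0,0,0]],[[4,-3.1,0],[0,0,0]],[[4,-3.1,0],[0,0,0]]])

```text
t: 0.95
tool_pos: [0.41, -0.2748, 0.4006]
tool_rot: [-3.107, -0.429, 0.001]
contact_force: [1.0, 0.4, 0.9]
opening: 0.0854
```

Run:
```python
from h import *
to(0.5,-0.15,0.42,0)
```

```text
t 0.95 pos [ 0.41   -0.2748  0.4006] yaw 15.7 shift cm [12.04 -9.58 -1.89] turn [-0.28  0.04 15.73] f [1.  0.4 0.9] op 0.0854
  shift in target frame cm [  9.   -12.48  -1.94]
```

Request:
jog_arm(steps=[[[3,-2.5,-1],[0,0,0]],[[3,-2.5,-1],[0,0,0]],[[3,-2.5,-1],[0,0,0]],[[2,-1.5,-1],[0,0,0]],[[0,0,-1],[0,0,8]],[[0,0,0],[0,0,7.7]],[[0,0,0],[0,0,0]]])

```text
t: 1.65
tool_pos: [0.496, -0.146, 0.4504]
tool_rot: [-3.133, -0.004, 0.006]
contact_force: [-0.6, -0.3, -0.9]
opening: 0.0856
```

Run:
```python
from h import *
to(0.5,-0.15,0.42,0)
ci=ctrl.camera_info("wrist")
im=ctrl.get_image("wrist");cv2.imwrite("pics/w1.png",im[:,:,::-1])
import pickle;pickle.dump(ci,open("w1.pkl","wb"))
```

```text
t 1.65 pos [ 0.496  -0.146   0.4504] yaw 0.2 shift cm [0.41 0.43 3.03] turn [-0.48  0.21  0.15] f [-0.6 -0.3 -0.9] op 0.0856
  shift in target frame cm [0.4  0.4  3.04]
```

View pics/w1.png

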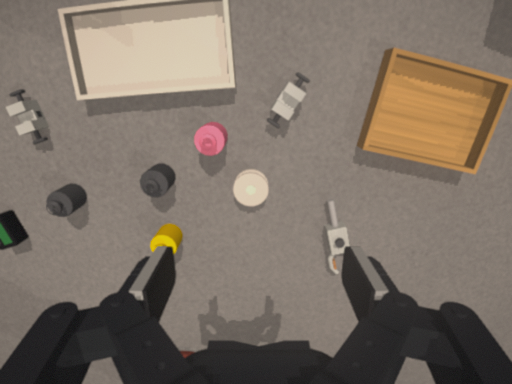

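Run:
```python
from h import *
im=cv2.imread("pics/w1.png")
cv2.imwrite("pics/w1a.png",cv2.resize(im[80:280,0:200],None,fx=3,fy=3,interpolation=cv2.INTER_CUBIC))
cv2.imwrite("pics/w1b.png",cv2.resize(im[60:290,230:400],None,fx=2.6,fy=2.6,interpolation=cv2.INTER_CUBIC))
```

```text
(no output)
```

View pics/w1a.png

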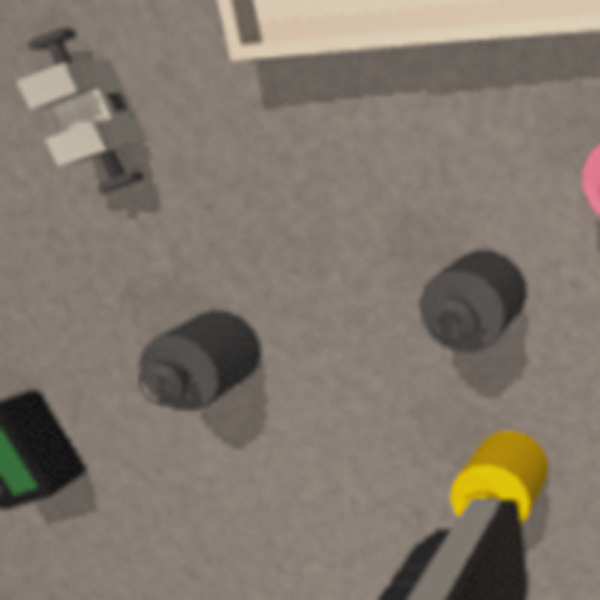

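View pics/w1b.png

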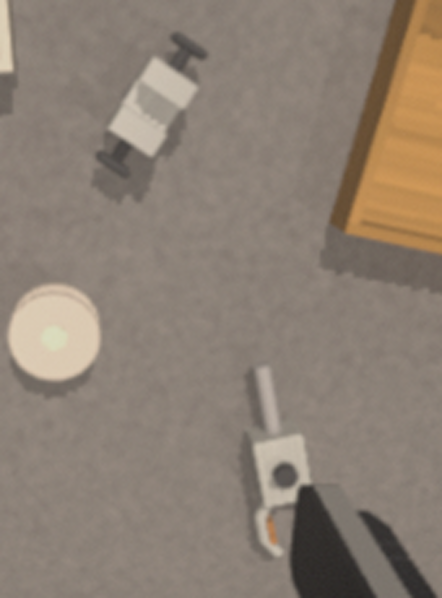

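Run:
```python
from h import *
import pickle
ci=pickle.load(open("w1.pkl","rb"))
a=lambda p:np.array(p,float)/3+[0,80]-.33
b=lambda p:np.array(p,float)/2.6+[230,60]-.3
W=lambda p,z:onz("wrist",np.array(p,float),z,ci)[:,:2]
f=lambda n,p,z:print(n,W(p,z).round(4).tolist())
f("wA top,knob,base",a([(462,309)]),.04);f("",a([(452,320)]),.056);f("",a([(487,290)]),0)
f("wB",a([(180,368)]),.04);f("",a([(163,384)]),.056);f("",a([(222,350)]),0)
def line(n,p,z):
    P=W(p,z);d=P[1]-P[0];print(n,P.round(4).tolist(),P.mean(0).round(4),np.hypot(*d).round(4),np.degrees(np.arctan2(d[1],d[0])).round(1))
line("b2 screws",a([(52,40),(120,183)]),.015);line("b2 tabs",a([(47,87),(76,143)]),.03)
line("b1 screws",b([(188,46),(113,163)]),.015)
P=W(b([(160,57),(198,90),(155,155),(108,130)]),.03);print("b1 top",P.round(4).tolist(),P.mean(0),np.linalg.norm(np.diff(P,axis=0),axis=1))
f("clamp head",b([(285,475)]),.03);line("rod-head",np.r_[b([(262,370)]),b([(272,430)])],.012);f("blk",b([(250,440),(303,433),(260,507)]),.024)
f("reel",b([(53,335)]),.022)
for n,p,z in(("wood",[(395,49),(510,82),(474,172),(363,151)],.028),("long",[(60,11),(77,98),(235,87)],.024)):
    P=W(p,z);print(n,P.round(4).tolist(),P.mean(0).round(4),np.linalg.norm(np.diff(np.r_[P,P[:1]],axis=0),axis=1).round(4))
for n in("scene","side"):
    print(n)
    for P in ([*W(a([(452,320)]),.056)[0],.056],[*W(a([(163,384)]),.056)[0],.056],[*W(b([(53,335)]),.022)[0],.022]): print(proj(n,P).round(1))
```

```text
wA top,knob,base [[0.4538, 0.0001]]
 [[0.454, -0.001]]
 [[0.4507, 0.0016]]
wB [[0.4235, 0.1416]]
 [[0.422, 0.1397]]
 [[0.4176, 0.1461]]
b2 screws [[0.5744, 0.1894], [0.508, 0.1703]] [0.5412 0.1799] 0.0691 -163.9
b2 tabs [[0.5544, 0.1844], [0.5292, 0.1761]] [0.5418 0.1802] 0.0265 -161.8
b1 screws [[0.5899, -0.1985], [0.532, -0.1623]] [ 0.5609 -0.1804] 0.0682 147.9
b1 top [[0.5843, -0.1833], [0.5692, -0.2023], [0.5378, -0.1825], [0.5498, -0.1589]] [ 0.56029046 -0.18176822] [0.02431045 0.03709023 0.02647401]
clamp head [[0.3581, -0.2641]]
rod-head [[0.4159, -0.2498], [0.378, -0.259]] [ 0.3969 -0.2544] 0.039 -166.4
blk [[0.3775, -0.2435], [0.382, -0.2736], [0.3332, -0.2531]]
reel [[0.4398, -0.1309]]
wood [[0.6247, -0.3101], [0.591, -0.4702], [0.4686, -0.4474], [0.4966, -0.2838]] [ 0.5452 -0.3779] [0.1636 0.1245 0.166  0.1309]
long [[0.6709, 0.1026], [0.5659, 0.0975], [0.5776, -0.1125]] [0.6048 0.0292] [0.1051 0.2103 0.2345]
scene
[[266.2 178.8]]
[[308.5 199.5]]
[[242.  163.8]]
side
[[279.  187.2]]
[[276.3 240.5]]
[[297.3 160.7]]
```

Request:
jog_arm(steps=[[[-1.4,-4.8,0],[0,0,0]],[[-1.4,-4.8,0],[0,0,0]],[[-1.4,-4.8,0],[0,0,0]],[[0,0,1.6],[0,0,-8.5]],[[0,0,1.6],[0,0,-8.5]],[[0,0,1.6],[0,0,-8.5]],[[0,0,1.6],[0,0,-8.5]],[[0,0,1.6],[0,0,-8.5]]], fingers=0.5, grip_force=40)

```text
t: 2.5
tool_pos: [0.4503, 0.0011, 0.3691]
tool_rot: [-2.911, -1.16, -0.003]
contact_force: [-0.9, 0.4, -0.2]
opening: 0.0639
```

Request:
jog_arm(steps=[[[0,0,1.6],[0,0,-8.5]],[[0,0,1.6],[0,0,-8.5]],[[0,0,1.6],[0,0,-8.5]],[[0,0,1.6],[0,0,-8.5]],[[0,0,0],[0,0,-2]]])

```text
t: 3.0
tool_pos: [0.4476, 0.0004, 0.2974]
tool_rot: [-2.394, -2.014, 0.001]
contact_force: [0.6, 0.1, 0.5]
opening: 0.0638
```

Run:
```python
from h import *
to(0.453,0.0,0.18,78)
ci=ctrl.camera_info("wrist")
im=ctrl.get_image("wrist");cv2.imwrite("pics/w2.png",im[:,:,::-1])
import pickle;pickle.dump(ci,open("w2.pkl","wb"))
```

```text
t 3.0 pos [4.476e-01 4.000e-04 2.974e-01] yaw 80.1 shift cm [-0.04  0.66 11.74] turn [-0.61 -0.44  2.13] f [0.6 0.1 0.5] op 0.0638
  shift in target frame cm [ 0.08  0.53 11.74]
```

View pics/w2.png

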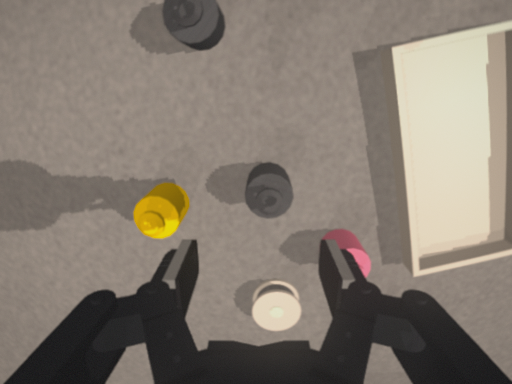

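Run:
```python
from h import *
import pickle
ci=pickle.load(open("w2.pkl","rb"))
for n,p,z in(("knob",(268.5,200),.056),("disc",(268.5,194),.04),("pinktop",(357,264),.04),("yel",(153,220),.04),("wBdisc",(186,14),.04)):print(n,onz("wrist",[p],z,ci)[0].round(4))
```

```text
knob [0.453  0.0027 0.056 ]
disc [0.4532 0.0018 0.04  ]
pinktop [ 0.5208 -0.0772  0.04  ]
yel [ 0.3522 -0.0051  0.04  ]
wBdisc [0.418  0.1425 0.04  ]
```

Request:
jog_arm(steps=[[[0.1,0.6,3],[-0.6,-0.4,2.1]],[[0,0,3],[0,0,0]],[[0,0,3],[0,0,0]],[[0,0,2],[0,0,0]],[[0,0,0],[0,0,0]]])

```text
t: 3.55
tool_pos: [0.4553, -0.0012, 0.1871]
tool_rot: [2.435, 1.977, 0.008]
contact_force: [0.3, 0.2, -0.3]
opening: 0.0641
```

Run:
```python
from h import *
to(0.453,0.0015,0.18,78)
```

```text
t 3.55 pos [ 0.4553 -0.0012  0.1871] yaw 78.1 shift cm [ 0.22 -0.28  0.71] turn [ 0.44 -0.03  0.15] f [ 0.3  0.2 -0.3] op 0.0641
  shift in target frame cm [ 0.22 -0.28  0.71]
```

Request:
jog_arm(steps=[[[0.2,-0.3,0.7],[0.4,0,0]],[[0,0,0],[0,0,0]]])

```text
t: 3.75
tool_pos: [0.4531, 0.0012, 0.1808]
tool_rot: [2.438, 1.98, 0.002]
contact_force: [-0.5, -0.7, -1.6]
opening: 0.0639
```

Request:
jog_arm(steps=[[[0,0,0],[0,0,0]],[[0,0,0],[0,0,0]],[[0,0,0],[0,0,0]],[[0,0,0],[0,0,0]]], fingers=-1)

```text
t: 4.15
tool_pos: [0.4539, 0.0011, 0.1833]
tool_rot: [2.435, 1.979, 0.006]
contact_force: [0.3, -0.8, -4.1]
opening: 0.0393
```

Run:
```python
from h import *
to(0.453,0.0015,0.30,78)
```

```text
t 4.15 pos [0.4539 0.0011 0.1833] yaw 78.2 shift cm [  0.03  -0.03 -11.67] turn [ 0.3  -0.05  0.22] f [ 0.3 -0.8 -4.1] op 0.0393
  shift in target frame cm [  0.02  -0.1  -11.67]
```

Request:
jog_arm(steps=[[[0,0,-4],[0,0,0]],[[0,0,-4],[0,0,0]],[[0,0,-4],[0,0,0]],[[-3.8,1.6,0],[0,0,0]],[[-3.8,1.6,0],[0,0,0]],[[-3.8,1.6,0],[0,0,0]],[[-3.8,1.6,0],[0,0,0]],[[-3.8,1.6,0],[0,0,0]]])

```text
t: 4.95
tool_pos: [0.4912, -0.2025, 0.3029]
tool_rot: [-2.425, -1.993, 0.0]
contact_force: [1.9, 0.4, -4.3]
opening: 0.0391
```

Request:
jog_arm(steps=[[[-3.8,1.6,0],[0,0,0]],[[-3.8,1.6,0],[0,0,0]],[[-3.8,1.6,0],[0,0,0]],[[-3.8,1.6,0],[0,0,0]],[[-2,1,0],[0,0,0]],[[0,0,0],[0,0,0]]])

```text
t: 5.55
tool_pos: [0.5289, -0.3976, 0.296]
tool_rot: [-2.426, -1.982, 0.003]
contact_force: [0.3, -0.4, -3.6]
opening: 0.0387
```

Run:
```python
from h import *
to(0.5376,-0.414,0.19,78)
ci=ctrl.camera_info("wrist")
im=ctrl.get_image("wrist");cv2.imwrite("pics/w3.png",im[:,:,::-1])
import pickle;pickle.dump(ci,open("w3.pkl","wb"))
```

```text
t 5.55 pos [ 0.5289 -0.3976  0.296 ] yaw 78.5 shift cm [-1.48  1.27 10.58] turn [-0.49 -0.25  0.49] f [ 0.3 -0.4 -3.6] op 0.0387
  shift in target frame cm [-1.43  1.19 10.6 ]
```

View pics/w3.png

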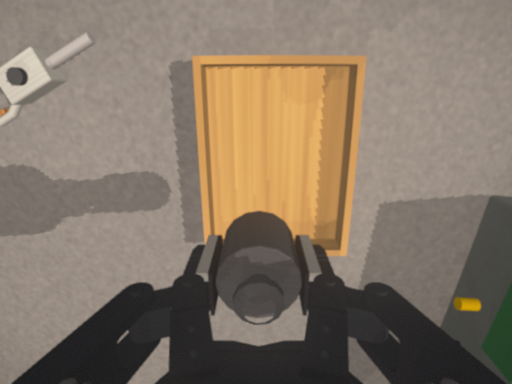

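Run:
```python
from h import *
import pickle
ci=pickle.load(open("w3.pkl","rb"))
P=onz("wrist",[(194,57),(365,57),(347,255),(206,250)],.028,ci)[:,:2]
print(P.round(4),P.mean(0),np.linalg.norm(np.diff(P,axis=0),axis=1))
print(proj("wrist",[[.5376,-.414,.006],[.5524,-.342,.006],[.5448,-.378,.006]],ci).round(0))
print("clamp head",onz("wrist",[(17,77)],.03,ci),onz("wrist",[(90,40)],.012,ci))
```

```text
[[ 0.5002 -0.2828]
 [ 0.6261 -0.308 ]
 [ 0.5944 -0.4743]
 [ 0.4677 -0.4436]] [ 0.54710612 -0.37717577] [0.1284491  0.16931907 0.13043912]
[[274. 198.]
 [275. 118.]
 [274. 160.]]
clamp head [[ 0.35820109 -0.26508007  0.03      ]] [[ 0.4177611  -0.24941775  0.012     ]]
```

Request:
jog_arm(steps=[[[-1.5,1.5,2],[-0.5,-0.2,0.5]],[[0,0,2.5],[0,0,0]],[[0,0,2.5],[0,0,0]],[[0,0,1.5],[0,0,0]],[[0,0,0],[0,0,0]]])

```text
t: 6.1
tool_pos: [0.5401, -0.4095, 0.2059]
tool_rot: [-2.433, -1.976, -0.003]
contact_force: [-0.0, -0.4, -4.8]
opening: 0.039
```

Run:
```python
from h import *
to(0.5398,-0.4138,0.188,78.5)
```

```text
t 6.1 pos [ 0.5401 -0.4095  0.2059] yaw 78.2 shift cm [-0.44  0.07  1.78] turn [-0.26 -0.35 -0.32] f [-0.  -0.4 -4.8] op 0.039
  shift in target frame cm [-0.43  0.06  1.79]
```

Request:
jog_arm(steps=[[[-0.4,0.1,1],[-0.3,-0.3,-0.3]],[[0,0,0.5],[0,0,0]],[[0,0,0.2],[0,0,0]]])

```text
t: 6.4
tool_pos: [0.541, -0.4132, 0.1901]
tool_rot: [2.429, 1.987, 0.003]
contact_force: [0.5, 0.2, -4.1]
opening: 0.0387
```

Run:
```python
from h import *
to(0.5398,-0.4138,0.188,78.5)
```

```text
t 6.4 pos [ 0.541  -0.4132  0.1901] yaw 78.6 shift cm [-0.09 -0.11  0.21] turn [0.21 0.05 0.08] f [ 0.5  0.2 -4.1] op 0.0387
  shift in target frame cm [-0.09 -0.11  0.21]
```

Request:
jog_arm(steps=[[[0,0,0.2],[0,0,0]],[[0,0,0.1],[0,0,0]]])

```text
t: 6.6
tool_pos: [0.5416, -0.4137, 0.1889]
tool_rot: [2.427, 1.986, 0.003]
contact_force: [-1.3, 0.9, -1.2]
opening: 0.039
```

Request:
jog_arm(steps=[[[0,0,0.2],[0,0,0]],[[0,0,0],[0,0,0]]])

```text
t: 6.8
tool_pos: [0.5421, -0.4142, 0.1895]
tool_rot: [2.426, 1.985, 0.003]
contact_force: [0.3, -0.1, -4.0]
opening: 0.0385
```

Request:
jog_arm(steps=[[[0,0,0.3],[0,0,0]],[[0,0,0.2],[0,0,0]]])

```text
t: 7.0
tool_pos: [0.543, -0.415, 0.1889]
tool_rot: [2.425, 1.984, 0.003]
contact_force: [-3.1, 3.9, 7.2]
opening: 0.039
```

Request:
jog_arm(steps=[[[0,0,0],[0,0,0]],[[0,0,0],[0,0,0]],[[0,0,0],[0,0,0]]], fingers=0.4)

```text
t: 7.3
tool_pos: [0.5441, -0.4162, 0.1913]
tool_rot: [2.419, 1.98, 0.004]
contact_force: [0.4, 0.7, -0.4]
opening: 0.0597
```

Run:
```python
from h import *
to(0.543,-0.415,0.30,78)
```

```text
t 7.3 pos [ 0.5441 -0.4162  0.1913] yaw 78.6 shift cm [ 1.000e-02  1.000e-02 -1.087e+01] turn [0.78 0.44 0.58] f [ 0.4  0.7 -0.4] op 0.0597
  shift in target frame cm [  0.09  -0.14 -10.87]
```

Request:
jog_arm(steps=[[[0,0,-4],[0.8,0.4,0.6]],[[0,0,-4],[0,0,0]],[[0,0,-3],[0,0,0]],[[4.3,-1.9,0],[0,0,0]],[[4.3,-1.9,0],[0,0,0]],[[4.3,-1.9,0],[0,0,0]],[[4.3,-1.9,0],[0,0,0]],[[4.3,-1.9,0],[0,0,0]]])

```text
t: 8.1
tool_pos: [0.496, -0.185, 0.307]
tool_rot: [2.443, 1.959, 0.005]
contact_force: [0.5, -0.2, 0.9]
opening: 0.0599
```

Request:
jog_arm(steps=[[[4.3,-1.9,0],[0,0,0]],[[4.3,-1.9,0],[0,0,0]],[[4.3,-1.9,0],[0,0,0]],[[4.3,-1.9,0],[0,0,0]],[[4.3,-1.9,0],[0,0,0]],[[4.3,-1.9,0],[0,0,0]],[[0,0,0],[0,0,0]]])

```text
t: 8.8
tool_pos: [0.436, 0.1056, 0.3065]
tool_rot: [2.434, 1.959, 0.02]
contact_force: [0.7, -0.2, -0.4]
opening: 0.0596
```

Run:
```python
from h import *
to(0.42,0.1425,0.183,78)
ci=ctrl.camera_info("wrist")
im=ctrl.get_image("wrist");cv2.imwrite("pics/w4.png",im[:,:,::-1])
import pickle;pickle.dump(ci,open("w4.pkl","wb"))
im=ctrl.get_image("side");cv2.imwrite("pics/side4.png",im[:,:,::-1])
```

```text
t 8.8 pos [0.436  0.1056 0.3065] yaw 77.6 shift cm [ 3.27 -2.61 12.29] turn [ 1.21  0.06 -0.36] f [ 0.7 -0.2 -0.4] op 0.0596
  shift in target frame cm [ 3.27 -2.33 12.35]
```

View pics/w4.png

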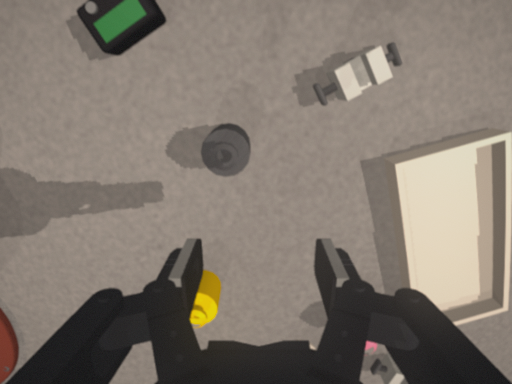

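View pics/side4.png

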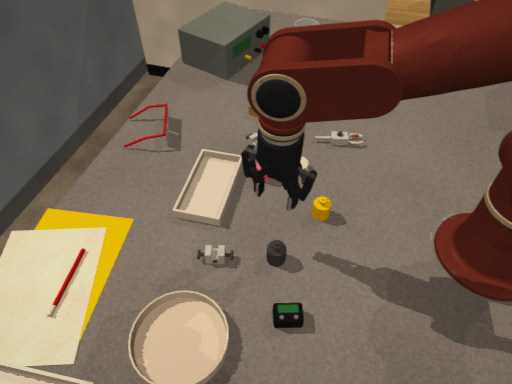

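Run:
```python
from h import *
import pickle
ci=pickle.load(open("w4.pkl","rb"))
for n,p,z in(("knob",(224.5,156),.056),("disc",(225,153),.04),("b2tabs",(364,73),.03),("scr1",(324,94),.015),("scr2",(394,55),.015)):print(n,onz("wrist",[p],z,ci)[0].round(4))
to(0.42,0.1425,0.183,78)
```

```text
knob [0.4229 0.1428 0.056 ]
disc [0.4216 0.1419 0.04  ]
b2tabs [0.5437 0.1791 0.03  ]
scr1 [0.5131 0.1686 0.015 ]
scr2 [0.576  0.1879 0.015 ]
t 8.9 pos [0.4372 0.1026 0.3067] yaw 77.4 shift cm [ 3.56 -2.82 12.3 ] turn [ 1.26  0.16 -0.59] f [-0.4 -0.1 -0.2] op 0.0598
  shift in target frame cm [ 3.55 -2.51 12.37]
```

Request:
jog_arm(steps=[[[3.6,-2.5,2],[1.2,0.1,-0.5]],[[0,0,2.5],[0,0,0]],[[0,0,2.5],[0,0,0]],[[0,0,2],[0,0,0]],[[0,0,0],[0,0,0]]])

```text
t: 9.4
tool_pos: [0.425, 0.1386, 0.2161]
tool_rot: [2.447, 1.959, 0.009]
contact_force: [-0.5, 0.1, -0.2]
opening: 0.0601
```

Run:
```python
from h import *
to(0.4222,0.1425,0.182,78)
```

```text
t 9.4 pos [0.425  0.1386 0.2161] yaw 77.4 shift cm [ 0.32 -0.39  3.41] turn [ 0.52 -0.   -0.64] f [-0.5  0.1 -0.2] op 0.0601
  shift in target frame cm [ 0.33 -0.36  3.41]
```

Request:
jog_arm(steps=[[[0.3,-0.4,1.5],[0.5,0,-0.6]],[[0,0,1.4],[0,0,0]],[[0,0,0.3],[0,0,0]],[[0,0,0],[0,0,0]]])

```text
t: 9.8
tool_pos: [0.4243, 0.1399, 0.1847]
tool_rot: [2.446, 1.969, 0.005]
contact_force: [-0.7, 0.9, 0.3]
opening: 0.0601
```

Run:
```python
from h import *
to(0.4222,0.1425,0.182,78)
```

```text
t 9.8 pos [0.4243 0.1399 0.1847] yaw 77.7 shift cm [ 0.21 -0.27  0.27] turn [ 0.2  -0.08 -0.32] f [-0.7  0.9  0.3] op 0.0601
  shift in target frame cm [ 0.21 -0.26  0.27]
```

Request:
jog_arm(steps=[[[0.2,-0.3,0.3],[0,0,0]],[[0,0,0],[0,0,0]]])

```text
t: 10.0
tool_pos: [0.4224, 0.1424, 0.1828]
tool_rot: [2.446, 1.968, 0.008]
contact_force: [0.3, 0.3, -0.7]
opening: 0.0594
```

Request:
jog_arm(steps=[[[0,0,0],[0,0,0]],[[0,0,0],[0,0,0]],[[0,0,0],[0,0,0]]], fingers=-1)

```text
t: 10.3
tool_pos: [0.4227, 0.1428, 0.1838]
tool_rot: [2.444, 1.968, 0.011]
contact_force: [-0.0, -0.5, -4.1]
opening: 0.039
```

Run:
```python
from h import *
to(0.5538,-0.3415,0.30,78.5)
```

```text
t 10.3 pos [0.4227 0.1428 0.1838] yaw 77.7 shift cm [-44.48  23.23 -11.58] turn [ 0.42 -0.17 -0.82] f [-0.  -0.5 -4.1] op 0.039
  shift in target frame cm [-44.84  22.5  -11.62]
```

Request:
jog_arm(steps=[[[0,0,-4],[0,0,0]],[[0,0,-4],[0,0,0]],[[0,0,-4],[0,0,0]],[[-4.1,2.1,0],[0,0,0]],[[-4.1,2.1,0],[0,0,0]],[[-4.1,2.1,0],[0,0,0]],[[-4.1,2.1,0],[0,0,0]],[[-4.1,2.1,0],[0,0,0]]])

```text
t: 11.1
tool_pos: [0.4787, -0.0817, 0.3021]
tool_rot: [-2.431, -1.987, 0.001]
contact_force: [1.1, 0.5, -4.5]
opening: 0.0389
```

Request:
jog_arm(steps=[[[-4.1,2.1,0],[0,0,0]],[[-4.1,2.1,0],[0,0,0]],[[-4.1,2.1,0],[0,0,0]],[[-4.1,2.1,0],[0,0,0]],[[-4.1,2.1,0],[0,0,0]],[[-4.1,2.1,0],[0,0,0]],[[0,0,0],[0,0,0]]])

```text
t: 11.8
tool_pos: [0.5514, -0.3634, 0.2919]
tool_rot: [-2.43, -1.973, 0.007]
contact_force: [0.4, -0.2, -3.9]
opening: 0.0386
```

Run:
```python
from h import *
ci=ctrl.camera_info("wrist")
im=ctrl.get_image("wrist");cv2.imwrite("pics/w5.png",im[:,:,::-1])
to(0.5538,-0.3415,0.19,78.5)
import pickle;pickle.dump(ci,open("w5.pkl","wb"))
```

```text
t 11.85 pos [ 0.551  -0.3612  0.2913] yaw 78.2 shift cm [1.920e+00 1.000e-02 1.014e+01] turn [-0.79 -0.39 -0.3 ] f [-1.   0.1 -4. ] op 0.0391
  shift in target frame cm [ 1.99 -0.12 10.13]
```

View pics/w5.png

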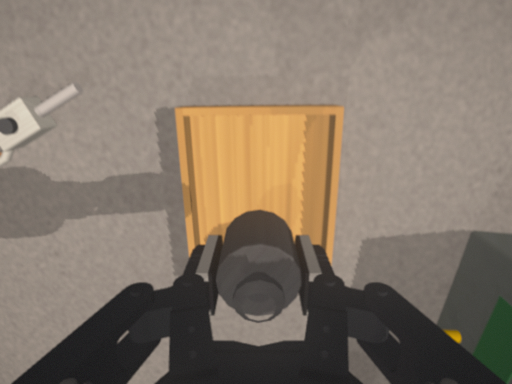

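Request:
jog_arm(steps=[[[2.3,-0.1,2],[-0.8,-0.4,-0.3]],[[0,0,2.5],[0,0,0]],[[0,0,2.5],[0,0,0]],[[0,0,1.5],[0,0,0]],[[0,0,0],[0,0,0]]])

```text
t: 12.35
tool_pos: [0.5529, -0.3328, 0.2008]
tool_rot: [-2.426, -1.986, 0.0]
contact_force: [0.4, -0.1, -4.9]
opening: 0.0386
```

Run:
```python
from h import *
to(0.5545,-0.339,0.19,78.5)
```

```text
t 12.35 pos [ 0.5529 -0.3328  0.2008] yaw 78.6 shift cm [-0.58  0.28  1.07] turn [-0.3  -0.24  0.11] f [ 0.4 -0.1 -4.9] op 0.0386
  shift in target frame cm [-0.57  0.28  1.08]
```

Request:
jog_arm(steps=[[[-0.6,0.3,0.6],[-0.3,-0.2,0]],[[0,0,0.5],[0,0,0]],[[0,0,0.3],[0,0,0]]])

```text
t: 12.65
tool_pos: [0.5558, -0.3396, 0.1897]
tool_rot: [2.428, 1.99, 0.002]
contact_force: [-6.1, 4.7, 11.8]
opening: 0.0386
```

Run:
```python
from h import *
to(0.5545,-0.339,0.188,78.5)
```

```text
t 12.65 pos [ 0.5558 -0.3396  0.1897] yaw 78.7 shift cm [ 0.04 -0.14  0.17] turn [0.15 0.03 0.16] f [-6.1  4.7 11.8] op 0.0386
  shift in target frame cm [ 0.04 -0.14  0.17]
```

On the floor (upward 12 N). Release, lift.

Request:
jog_arm(steps=[[[0,0,0],[0,0,0]],[[0,0,0],[0,0,0]],[[0,0,0],[0,0,0]]], fingers=0.4)

```text
t: 12.95
tool_pos: [0.5578, -0.3415, 0.1948]
tool_rot: [2.421, 1.983, 0.005]
contact_force: [0.9, 0.5, -0.0]
opening: 0.0597
```

Run:
```python
from h import *
to(0.5605,-0.181,0.35,58)
```

```text
t 12.95 pos [ 0.5578 -0.3415  0.1948] yaw 78.6 shift cm [ 15.72  -2.72 -15.63] turn [ 0.68  0.15 20.64] f [ 0.9  0.5 -0. ] op 0.0597
  shift in target frame cm [ 13.75  -8.28 -15.52]
```

Request:
jog_arm(steps=[[[0,0,-4.5],[0.7,0.1,0]],[[0,0,-4.5],[0,0,0]],[[4,-0.7,-4],[0,0,8.5]],[[4,-0.1,0],[0,0,8.5]],[[4,0.5,0],[0,0,8.5]],[[4,1,0],[0,0,8.5]],[[0,0,0],[0,0,8.5]],[[0,0,0],[0,0,8.5]]])

```text
t: 13.75
tool_pos: [0.6308, -0.2064, 0.3329]
tool_rot: [3.045, 0.729, 0.016]
contact_force: [-0.4, -0.7, -0.2]
opening: 0.0598
```

Request:
jog_arm(steps=[[[0,0,0],[0,0,8.5]],[[0,0,0],[0,0,8.5]],[[0,0,0],[0,0,8.5]],[[0,0,0],[0,0,8.5]],[[0,0,0],[0,0,8.5]],[[0,0,0],[0,0,8.5]],[[0,0,0],[0,0,8.5]],[[0,0,0],[0,0,0]]])

```text
t: 14.55
tool_pos: [0.6328, -0.2058, 0.3395]
tool_rot: [3.004, -0.899, 0.041]
contact_force: [0.1, -1.0, -0.8]
opening: 0.0599
```

Run:
```python
from h import *
ci=ctrl.camera_info("wrist")
im=ctrl.get_image("wrist");cv2.imwrite("pics/w6.png",im[:,:,::-1])
to(0.5605,-0.181,0.20,-32)
import pickle;pickle.dump(ci,open("w6.pkl","wb"))
```

```text
t 14.6 pos [ 0.6328 -0.2058  0.3396] yaw -33.2 shift cm [-7.79  1.91 13.75] turn [-0.09 -1.56 -1.2 ] f [ 0.9 -0.1  0.8] op 0.0598
  shift in target frame cm [-7.45  1.73 13.96]
```

View pics/w6.png

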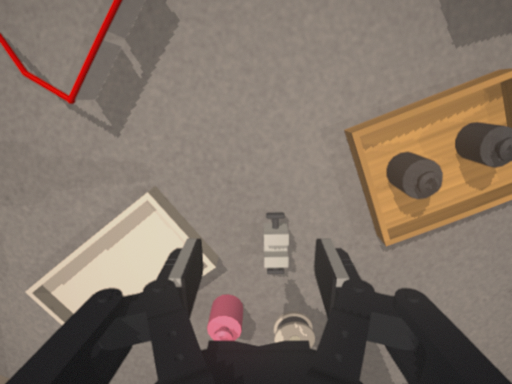

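Run:
```python
from h import *
import pickle
ci=pickle.load(open("w6.pkl","rb"))
P=onz("wrist",[(276.5,232.5),(276,270)],.03,ci);print(P.round(4),P.mean(0),np.linalg.norm(P[1]-P[0]))
P=onz("wrist",[(265,250),(288,250)],.03,ci);print(P.round(4),P.mean(0),np.linalg.norm(P[1]-P[0]))
print(onz("wrist",[(275,216)],.018,ci))
P=onz("wrist",[(214,270)],.024,ci);print("long corner",P)
to(0.5605,-0.181,0.20,-32)
```

```text
[[ 0.578  -0.1924  0.03  ]
 [ 0.5399 -0.1677  0.03  ]] [ 0.55894059 -0.18004814  0.03      ] 0.045444791444762885
[[ 0.5673 -0.1711  0.03  ]
 [ 0.5537 -0.1917  0.03  ]] [ 0.56052177 -0.18136688  0.03      ] 0.02464140376424821
[[ 0.59010886 -0.19888937  0.018     ]]
long corner [[ 0.57444862 -0.1076484   0.024     ]]
t 14.6 pos [ 0.6328 -0.2058  0.3396] yaw -33.2 shift cm [-7.79  1.91 13.75] turn [-0.09 -1.56 -1.2 ] f [ 0.9 -0.1  0.8] op 0.0598
  shift in target frame cm [-7.45  1.73 13.96]
```

Request:
jog_arm(steps=[[[-4,0.9,2],[0,-1.5,-1]],[[-3.6,0.9,3],[0,0,0]],[[0,0,3.5],[0,0,0]],[[0,0,3],[0,0,0]],[[0,0,0],[0,0,0]]])

```text
t: 15.1
tool_pos: [0.5579, -0.1797, 0.2229]
tool_rot: [-3.025, 0.846, -0.011]
contact_force: [-0.8, 0.5, -0.5]
opening: 0.0594
```

Run:
```python
from h import *
to(0.5602,-0.181,0.20,-32.3)
ci=ctrl.camera_info("wrist")
im=ctrl.get_image("wrist");cv2.imwrite("pics/w7.png",im[:,:,::-1])
import pickle;pickle.dump(ci,open("w7.pkl","wb"))
```

```text
t 15.1 pos [ 0.5579 -0.1797  0.2229] yaw -31.2 shift cm [ 0.25 -0.    2.29] turn [-0.14 -0.4   1.06] f [-0.8  0.5 -0.5] op 0.0594
  shift in target frame cm [ 0.26 -0.01  2.29]
```

View pics/w7.png

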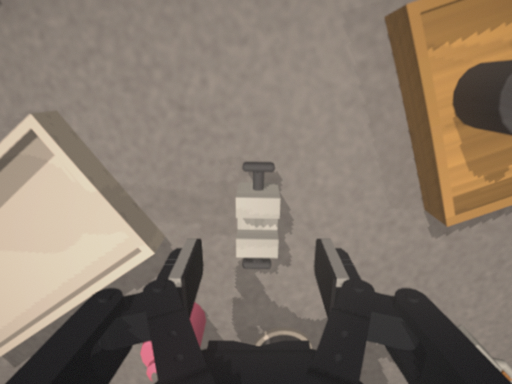

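Request:
jog_arm(steps=[[[0.2,0,2.4],[0,-0.4,0.5]],[[0,0,1.5],[0,0,0]],[[0,0,0.6],[0,0,0]],[[0,0,0],[0,0,0]]])

```text
t: 15.55
tool_pos: [0.5659, -0.1834, 0.1877]
tool_rot: [3.023, -0.853, 0.029]
contact_force: [0.1, 0.1, 0.6]
opening: 0.0598
```

Run:
```python
from h import *
to(0.5602,-0.181,0.176,-32)
```

```text
t 15.55 pos [ 0.5659 -0.1834  0.1877] yaw -31.5 shift cm [-0.63  0.09  1.16] turn [-0.26 -1.03  0.49] f [0.1 0.1 0.6] op 0.0598
  shift in target frame cm [-0.61  0.09  1.17]
```

Request:
jog_arm(steps=[[[-0.6,0.1,0.8],[-0.3,-1,0.4]],[[0,0,0.2],[0,0,0]],[[0,0,0],[0,0,0]]])

```text
t: 15.85
tool_pos: [0.5614, -0.1816, 0.1801]
tool_rot: [3.019, -0.863, 0.006]
contact_force: [0.8, 0.2, 0.3]
opening: 0.0595
```

Run:
```python
from h import *
to(0.5602,-0.181,0.176,-32)
```

```text
t 15.85 pos [ 0.5614 -0.1816  0.1801] yaw -31.9 shift cm [-0.14  0.01  0.41] turn [ 0.03 -0.24  0.1 ] f [0.8 0.2 0.3] op 0.0595
  shift in target frame cm [-0.14  0.01  0.41]
```

Request:
jog_arm(steps=[[[-0.1,0,0.4],[0,-0.2,0]],[[0,0,0],[0,0,0]]])

```text
t: 16.05
tool_pos: [0.5606, -0.1811, 0.1765]
tool_rot: [3.02, -0.863, 0.002]
contact_force: [0.5, 0.1, -0.2]
opening: 0.0598
```

Request:
jog_arm(steps=[[[0,0,0],[0,0,0]],[[0,0,0],[0,0,0]],[[0,0,0],[0,0,0]],[[0,0,0],[0,0,0]]], fingers=-1)

```text
t: 16.45
tool_pos: [0.5609, -0.1812, 0.1769]
tool_rot: [3.02, -0.862, 0.003]
contact_force: [0.1, -0.2, -1.0]
opening: 0.0253
```

Run:
```python
from h import *
to(0.54,0.37,0.35,17)
```

```text
t 16.45 pos [ 0.5609 -0.1812  0.1769] yaw -31.9 shift cm [-30.85 -45.7  -17.4 ] turn [  0.08  -0.11 -48.88] f [ 0.1 -0.2 -1. ] op 0.0253
  shift in target frame cm [ 14.12 -53.32 -17.31]
```

Request:
jog_arm(steps=[[[0,0,-4],[0,0,0]],[[0,0,-3],[0,0,-8.3]],[[0,0,-3],[0,0,-8.3]],[[0,0,-3],[0,0,-8.3]],[[0,0,-2],[0,0,-8.3]],[[0,0,0],[0,0,-8.3]],[[0,0,0],[0,0,-8.3]],[[1.2,-4.6,0],[0,0,0]]])

```text
t: 17.25
tool_pos: [0.5551, -0.1358, 0.3288]
tool_rot: [-3.095, -0.532, 0.008]
contact_force: [0.9, -0.2, -1.5]
opening: 0.025
```

Request:
jog_arm(steps=[[[1.2,-4.6,0],[0,0,0]],[[1.2,-4.6,0],[0,0,0]],[[1.2,-4.6,0],[0,0,0]],[[1.2,-4.6,0],[0,0,0]],[[1.2,-4.6,0],[0,0,0]],[[1.2,-4.6,0],[0,0,0]],[[1.2,-4.6,0],[0,0,0]],[[1.2,-4.6,0],[0,0,0]]])

```text
t: 18.05
tool_pos: [0.5189, 0.2552, 0.3258]
tool_rot: [-3.096, -0.521, 0.013]
contact_force: [1.3, -0.9, -1.7]
opening: 0.0251
```

Request:
jog_arm(steps=[[[1,-4.0,-1],[0,0,0]],[[0,0,-1],[0,0,0]],[[0,0,0],[0,0,0]]])

```text
t: 18.35
tool_pos: [0.5126, 0.3034, 0.344]
tool_rot: [-3.094, -0.534, 0.019]
contact_force: [-0.6, 0.2, -1.5]
opening: 0.0252
```

Run:
```python
from h import *
ci=ctrl.camera_info("wrist")
im=ctrl.get_image("wrist");cv2.imwrite("pics/w8.png",im[:,:,::-1])
to(0.54,0.37,0.25,17)
import pickle;pickle.dump(ci,open("w8.pkl","wb"))
```

```text
t 18.4 pos [0.5124 0.303  0.3432] yaw 19.6 shift cm [ 4.96 -5.35  9.28] turn [-0.25  0.75  2.55] f [-0.3 -0.3 -2.1] op 0.0252
  shift in target frame cm [ 4.6  -5.61  9.32]
```

View pics/w8.png

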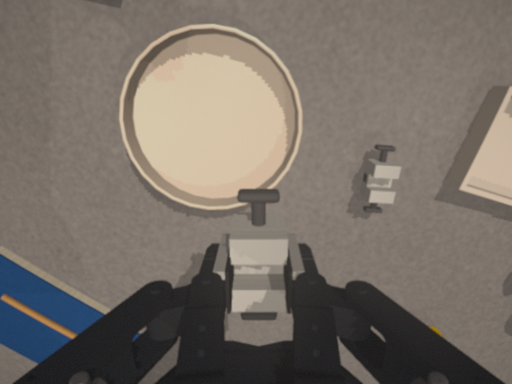

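Run:
```python
from h import *
import pickle
ci=pickle.load(open("w8.pkl","rb"))
P=onz("wrist",[(119,113),(302,121),(212,25),(206,211),(148,52),(275,53)],.028,ci)[:,:2]
A=np.c_[2*P,np.ones(len(P))];c=np.linalg.lstsq(A,(P**2).sum(1),rcond=None)[0]
print(P.round(4),c[:2],np.sqrt(c[2]+c[0]**2+c[1]**2))
def line(n,p,z):
    P=onz("wrist",p,z,ci)[:,:2];d=P[1]-P[0];print(n,P.round(4).tolist(),P.mean(0).round(4),np.hypot(*d).round(4),np.degrees(np.arctan2(d[1],d[0])).round(1))
line("b2 scr",[(373,209),(385,148)],.015);line("tabs",[(382.5,197.5),(386,170)],.03)
```

```text
[[0.5211 0.4492]
 [0.572  0.282 ]
 [0.6226 0.3869]
 [0.4515 0.3417]
 [0.5829 0.435 ]
 [0.6194 0.3272]] [0.53737749 0.36186807] 0.08802166449798915
b2 scr [[0.5095, 0.1693], [0.5752, 0.1887]] [0.5424 0.179 ] 0.0685 16.5
tabs [[0.5286, 0.174], [0.5563, 0.1845]] [0.5424 0.1792] 0.0296 20.8
```

Run:
```python
from h import *
to(0.5278,0.3936,0.20,17)
```

```text
t 18.4 pos [0.5124 0.303  0.3432] yaw 19.6 shift cm [ 4.67 -7.96 14.3 ] turn [-0.25  0.75  2.55] f [-0.3 -0.3 -2.1] op 0.0252
  shift in target frame cm [ 4.12 -8.22 14.32]
```

Request:
jog_arm(steps=[[[2.3,-4,1],[-0.2,0.7,2.5]],[[2,-4.1,3],[0,0,0]],[[0,0,4],[0,0,0]],[[0,0,4],[0,0,0]],[[0,0,0],[0,0,0]]])

```text
t: 18.9
tool_pos: [0.5305, 0.3882, 0.2192]
tool_rot: [3.109, 0.447, 0.0]
contact_force: [-1.1, -0.8, -2.2]
opening: 0.0254
```

Run:
```python
from h import *
to(0.5278,0.3936,0.19,17)
```

```text
t 18.9 pos [0.5305 0.3882 0.2192] yaw 16.4 shift cm [-0.1  -0.6   2.92] turn [ 0.06 -0.01 -0.62] f [-1.1 -0.8 -2.2] op 0.0254
  shift in target frame cm [-0.1  -0.6   2.92]
```

Request:
jog_arm(steps=[[[-0.1,-0.6,1.6],[0,0,-0.5]],[[0,0,1.3],[0,0,0]],[[0,0,0],[0,0,0]]])

```text
t: 19.2
tool_pos: [0.5294, 0.3918, 0.1905]
tool_rot: [3.108, 0.456, 0.004]
contact_force: [0.0, -1.1, -1.8]
opening: 0.0249
```

Run:
```python
from h import *
to(0.5278,0.3936,0.183,17)
```

```text
t 19.2 pos [0.5294 0.3918 0.1905] yaw 16.7 shift cm [-0.1  -0.22  0.74] turn [ 0.05 -0.13 -0.3 ] f [ 0.  -1.1 -1.8] op 0.0249
  shift in target frame cm [-0.1  -0.22  0.75]
```

Request:
jog_arm(steps=[[[0,-0.1,0.4],[0,0,0]],[[0,0,0.3],[0,0,0]],[[0,0,0.1],[0,0,0]]])

```text
t: 19.5
tool_pos: [0.5307, 0.3931, 0.1857]
tool_rot: [-3.107, -0.455, -0.013]
contact_force: [0.4, 0.2, -1.5]
opening: 0.0251
```

Request:
jog_arm(steps=[[[0,0,0.3],[0,0,0]],[[0,0,0.2],[0,0,0]]])

```text
t: 19.7
tool_pos: [0.5315, 0.3936, 0.183]
tool_rot: [-3.106, -0.455, -0.016]
contact_force: [-2.7, -2.3, 7.5]
opening: 0.0252
```

Request:
jog_arm(steps=[[[0,0,0],[0,0,0]],[[0,0,0],[0,0,0]],[[0,0,0],[0,0,0]]], fingers=0.08)

```text
t: 20.0
tool_pos: [0.5322, 0.3941, 0.1845]
tool_rot: [-3.105, -0.455, -0.021]
contact_force: [0.3, -0.1, -0.1]
opening: 0.0459
```

Run:
```python
from h import *
to(0.5424,0.1792,0.30,17)
```

```text
t 20.0 pos [0.5322 0.3941 0.1845] yaw 16.7 shift cm [ -5.02  20.86 -11.66] turn [-0.1  -0.79 -0.33] f [ 0.3 -0.1 -0.1] op 0.0459
  shift in target frame cm [ -5.3   20.85 -11.55]
```

Request:
jog_arm(steps=[[[0,0,-4],[0,-0.8,0]],[[0,0,-4],[0,0,0]],[[0,0,-3.6],[0,0,0]],[[-1.2,4.8,0],[0,0,0]],[[-1.2,4.8,0],[0,0,0]],[[-1.2,4.8,0],[0,0,0]],[[-1.2,4.8,0],[0,0,0]],[[0,0,0],[0,0,0]]], fingers=0.4)

```text
t: 20.8
tool_pos: [0.5417, 0.1919, 0.3068]
tool_rot: [-3.106, -0.463, -0.01]
contact_force: [-0.1, 1.2, 0.1]
opening: 0.0597
```

Run:
```python
from h import *
ci=ctrl.camera_info("wrist")
im=ctrl.get_image("wrist");cv2.imwrite("pics/w9.png",im[:,:,::-1])
to(0.5424,0.1792,0.20,17)
import pickle;pickle.dump(ci,open("w9.pkl","wb"))
```

```text
t 20.85 pos [0.5416 0.1937 0.307 ] yaw 17.0 shift cm [-0.42  1.43 10.69] turn [-0.07 -0.39  0.05] f [ 0.5 -0.6 -0. ] op 0.0599
  shift in target frame cm [-0.35  1.41 10.7 ]
```

View pics/w9.png

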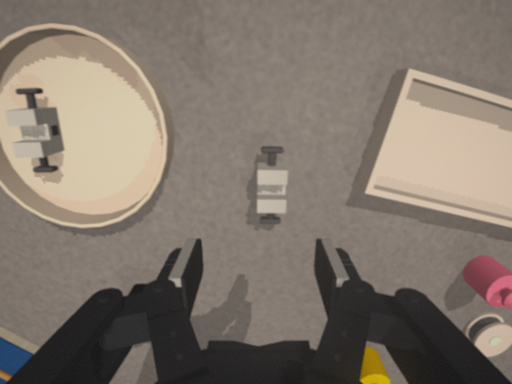

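Run:
```python
from h import *
import pickle
ci=pickle.load(open("w9.pkl","rb"))
def line(n,p,z):
    P=onz("wrist",p,z,ci)[:,:2];d=P[1]-P[0];print(n,P.round(4).tolist(),P.mean(0).round(4),np.hypot(*d).round(4),np.degrees(np.arctan2(d[1],d[0])).round(1))
line("b2 tabs",[(271.5,204),(272.5,175)],.03);line("scr",[(270,219),(272,150)],.015)
line("b1 tabs",[(38,150),(26,117)],.036);line("b1scr",[(45,169),(29,92)],.021)
```

```text
b2 tabs [[0.5307, 0.1762], [0.5568, 0.1837]] [0.5438 0.1799] 0.0271 16.0
scr [[0.5099, 0.1704], [0.575, 0.1893]] [0.5425 0.1798] 0.0677 16.2
b1 tabs [[0.5214, 0.3827], [0.5468, 0.3951]] [0.5341 0.3889] 0.0282 26.1
b1scr [[0.4989, 0.3851], [0.5645, 0.4051]] [0.5317 0.3951] 0.0685 16.9
```

Request:
jog_arm(steps=[[[-0.3,1.4,3],[0,-0.4,0]],[[0,0,4],[0,0,0]],[[0,0,3],[0,0,0]],[[0,0,0],[0,0,0]]])

```text
t: 21.25
tool_pos: [0.5447, 0.182, 0.2076]
tool_rot: [-3.103, -0.467, -0.012]
contact_force: [-1.2, -0.7, 0.7]
opening: 0.0599
```

Run:
```python
from h import *
to(0.5424,0.1792,0.176,17)
```

```text
t 21.25 pos [0.5447 0.182  0.2076] yaw 17.1 shift cm [-0.33  0.2   3.16] turn [-0.13 -0.47  0.12] f [-1.2 -0.7  0.7] op 0.0599
  shift in target frame cm [-0.3   0.2   3.16]
```

Request:
jog_arm(steps=[[[-0.3,0.2,2],[0,-0.5,0.7]],[[0,0,1],[0,0,0]],[[0,0,0],[0,0,0]]])

```text
t: 21.55
tool_pos: [0.5439, 0.1822, 0.1798]
tool_rot: [-3.105, -0.453, -0.005]
contact_force: [1.1, 0.5, 1.0]
opening: 0.0595
```

Run:
```python
from h import *
to(0.5428,0.1798,0.176,16.3)
```

```text
t 21.55 pos [0.5439 0.1822 0.1798] yaw 16.6 shift cm [-0.18  0.2   0.38] turn [-0.16 -0.19  0.31] f [1.1 0.5 1. ] op 0.0595
  shift in target frame cm [-0.18  0.2   0.38]
```

Request:
jog_arm(steps=[[[-0.2,0.2,0.4],[0,-0.2,0.3]],[[0,0,0],[0,0,0]]])

```text
t: 21.75
tool_pos: [0.5437, 0.1807, 0.1783]
tool_rot: [-3.107, -0.447, -0.005]
contact_force: [-0.3, 0.2, -0.1]
opening: 0.0599
```

Request:
jog_arm(steps=[[[0,0,0],[0,0,0]],[[0,0,0],[0,0,0]],[[0,0,0],[0,0,0]],[[0,0,0],[0,0,0]]], fingers=-1)

```text
t: 22.15
tool_pos: [0.5451, 0.181, 0.1815]
tool_rot: [-3.106, -0.447, -0.014]
contact_force: [0.3, 0.2, -0.8]
opening: 0.0253
```

Run:
```python
from h import *
to(0.547,0.329,0.30,17)
```

```text
t 22.15 pos [0.5451 0.181  0.1815] yaw 16.4 shift cm [  4.46 -14.18 -11.78] turn [-0.12 -0.53 -0.63] f [ 0.3  0.2 -0.8] op 0.0253
  shift in target frame cm [  4.51 -14.1  -11.85]
```

Request:
jog_arm(steps=[[[0,0,-4],[0,-0.5,0]],[[0,0,-4],[0,0,0]],[[0,0,-3],[0,0,0]],[[1.4,-4.6,0],[0,0,0]],[[1.4,-4.6,0],[0,0,0]],[[1.4,-4.6,0],[0,0,0]],[[0.3,-1,0],[0,0,0]],[[0,0,0],[0,0,0]]])

```text
t: 22.95
tool_pos: [0.5459, 0.3385, 0.2935]
tool_rot: [-3.108, -0.439, 0.007]
contact_force: [0.9, -0.7, -1.0]
opening: 0.025
```

Run:
```python
from h import *
ci=ctrl.camera_info("wrist")
im=ctrl.get_image("wrist");cv2.imwrite("pics/w10.png",im[:,:,::-1])
to(0.547,0.329,0.20,17)
```

```text
t 23.0 pos [0.5458 0.3378 0.2934] yaw 16.0 shift cm [-0.09  0.9   9.33] turn [-0.19  0.27 -0.96] f [ 0.5 -0.4 -0.9] op 0.0247
  shift in target frame cm [-0.15  0.87  9.34]
```

View pics/w10.png

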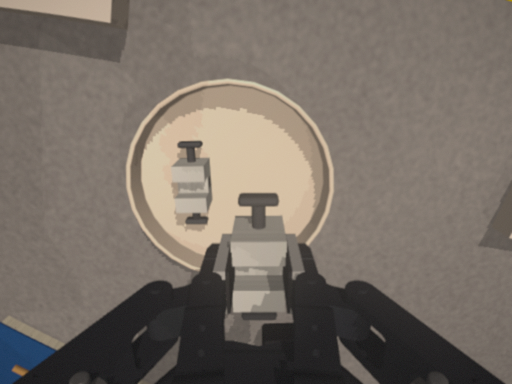

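Request:
jog_arm(steps=[[[-0.1,0.9,3],[0,0.3,-0.9]],[[0,0,4],[0,0,0]],[[0,0,1.5],[0,0,0]],[[0,0,0],[0,0,0]]])

```text
t: 23.4
tool_pos: [0.5483, 0.3239, 0.207]
tool_rot: [-3.106, -0.457, -0.002]
contact_force: [0.1, -0.1, -1.8]
opening: 0.0252
```

Run:
```python
from h import *
to(0.546,0.329,0.188,17)
```

```text
t 23.4 pos [0.5483 0.3239 0.207 ] yaw 16.7 shift cm [-0.08 -0.55  1.9 ] turn [-0.09 -0.08 -0.27] f [ 0.1 -0.1 -1.8] op 0.0252
  shift in target frame cm [-0.08 -0.55  1.9 ]
```

Request:
jog_arm(steps=[[[-0.1,-0.5,1],[0,0,0]],[[0,0,0.6],[0,0,0]],[[0,0,0.2],[0,0,0]]])

```text
t: 23.7
tool_pos: [0.5473, 0.3279, 0.1911]
tool_rot: [-3.106, -0.454, -0.008]
contact_force: [-0.6, -0.3, -0.8]
opening: 0.0249
```

Run:
```python
from h import *
to(0.546,0.329,0.186,17)
```

```text
t 23.7 pos [0.5473 0.3279 0.1911] yaw 16.6 shift cm [-0.09 -0.14  0.51] turn [-0.11 -0.31 -0.38] f [-0.6 -0.3 -0.8] op 0.0249
  shift in target frame cm [-0.09 -0.14  0.51]
```

Request:
jog_arm(steps=[[[0,0,0.4],[0,-0.3,0]],[[0,0,0.2],[0,0,0]]])

```text
t: 23.9
tool_pos: [0.5481, 0.3284, 0.1871]
tool_rot: [-3.106, -0.454, -0.003]
contact_force: [-2.1, -0.9, 3.6]
opening: 0.0256
```

Request:
jog_arm(steps=[[[0,0,0.1],[0,0,0]],[[0,0,0],[0,0,0]],[[0,0,0],[0,0,0]],[[0,0,0],[0,0,0]]], fingers=0.08)

```text
t: 24.3
tool_pos: [0.5492, 0.3292, 0.1882]
tool_rot: [-3.105, -0.455, -0.01]
contact_force: [-0.4, -0.4, 0.3]
opening: 0.046
```

Run:
```python
from h import *
to(0.38,-0.22,0.40,13)
```

```text
t 24.3 pos [0.5492 0.3292 0.1882] yaw 16.7 shift cm [-31.81  47.7  -21.53] turn [-0.17 -0.4   3.67] f [-0.4 -0.4  0.3] op 0.046
  shift in target frame cm [-28.84  49.71 -21.18]
```

Request:
jog_arm(steps=[[[0,0,-4],[0,-0.4,0]],[[0,0,-4],[0,0,0]],[[0,0,-3],[0,0,0]],[[-2.7,4,-0.5],[0,0,0]],[[-2.7,4,-0.5],[0,0,0]],[[-2.7,4,-0.5],[0,0,0]],[[-2.7,4,-0.5],[0,0,0]],[[-2.7,4,-0.5],[0,0,0]]], fingers=0.08)

```text
t: 25.1
tool_pos: [0.4762, 0.0959, 0.329]
tool_rot: [-3.104, -0.47, -0.006]
contact_force: [-0.2, -1.0, 0.7]
opening: 0.0463
```

Request:
jog_arm(steps=[[[-2.7,4,0],[0,0,0]],[[-2.7,4,0],[0,0,0]],[[-2.7,4,0],[0,0,0]],[[-2.7,4,0],[0,0,0]],[[-2.7,4,0],[0,0,0]],[[-2.7,4,0],[0,0,0]],[[-1.5,2,0],[0,0,0]],[[0,0,0],[0,0,0]]], fingers=0.4)

```text
t: 25.9
tool_pos: [0.3764, -0.2192, 0.3325]
tool_rot: [3.101, 0.462, 0.024]
contact_force: [0.3, -0.2, 0.1]
opening: 0.0598
```

Run:
```python
from h import *
ci=ctrl.camera_info("wrist")
im=ctrl.get_image("wrist");cv2.imwrite("pics/w11.png",im[:,:,::-1])
to(0.358,-0.264,0.24,14)
import pickle;pickle.dump(ci,open("w11.pkl","wb"))
```

```text
t 25.95 pos [ 0.3768 -0.2182  0.3325] yaw 17.0 shift cm [-3.27  3.75  9.24] turn [ 0.46 -0.84  3.01] f [ 1.   0.7 -0.5] op 0.0596
  shift in target frame cm [-2.93  3.99  9.25]
```

View pics/w11.png

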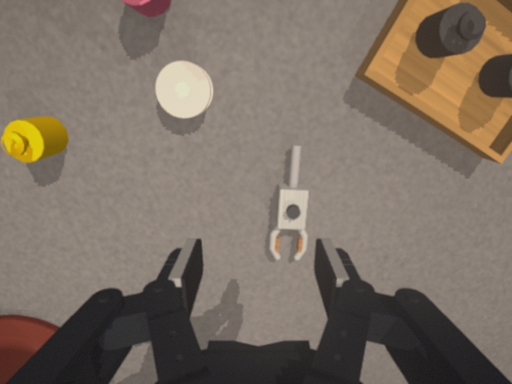

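Run:
```python
from h import *
import pickle
ci=pickle.load(open("w11.pkl","rb"))
def line(n,p,z):
    P=onz("wrist",p,z,ci)[:,:2];d=P[-1]-P[0];print(n,P.round(4).tolist(),P.mean(0).round(4),np.hypot(*d).round(4),np.degrees(np.arctan2(d[1],d[0])).round(1))
line("head",[(293,212)],.03);line("blk",[(278,228.5),(307,228.5),(280,190.5),(308,189.5)],.024);line("left edge",[(278,228.5),(280,190.5)],.024);line("rod",[(293.5,186),(296,147)],.012);line("axis",[(289,258),(296,147)],.012)
```

```text
head [[0.3572, -0.2642]] [ 0.3572 -0.2642] 0.0 0.0
blk [[0.3329, -0.2568], [0.3416, -0.2859], [0.3733, -0.2457], [0.3824, -0.2722]] [ 0.3575 -0.2651] 0.0518 -17.3
left edge [[0.3329, -0.2568], [0.3733, -0.2457]] [ 0.3531 -0.2512] 0.0418 15.4
rod [[0.3784, -0.2597], [0.4177, -0.2488]] [ 0.3981 -0.2543] 0.0408 15.5
axis [[0.2962, -0.2829], [0.4177, -0.2488]] [ 0.357  -0.2658] 0.1262 15.7
```

Request:
jog_arm(steps=[[[-3.1,3.9,2],[0.4,-0.8,1.5]],[[0,0,4],[0,0,0]],[[0,0,4],[0,0,0]],[[0,0,2],[0,0,0]],[[0,0,0],[0,0,0]]])

```text
t: 26.45
tool_pos: [0.3637, -0.2585, 0.2138]
tool_rot: [3.106, 0.431, 0.011]
contact_force: [-0.7, 0.1, -0.7]
opening: 0.0599
```

Run:
```python
from h import *
ci=ctrl.camera_info("wrist")
im=ctrl.get_image("wrist");cv2.imwrite("pics/w12.png",im[:,:,::-1])
to(0.3573,-0.265,0.175,15.5)
import pickle;pickle.dump(ci,open("w12.pkl","wb"))
```

```text
t 26.5 pos [ 0.3641 -0.2588  0.2151] yaw 15.8 shift cm [-0.85  0.38  4.01] turn [ 0.46 -0.42  0.29] f [-0.3  0.7 -0.3] op 0.0596
  shift in target frame cm [-0.82  0.41  4.01]
```

View pics/w12.png

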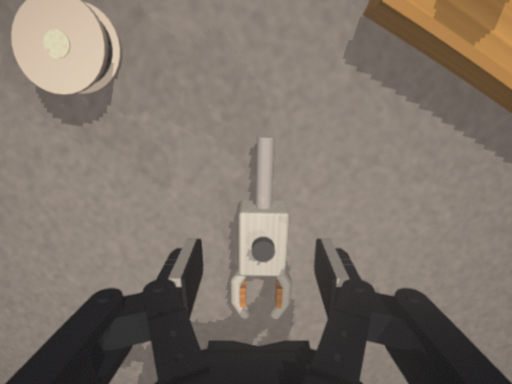

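Clamp is centred between the pads, aligned.

Request:
jog_arm(steps=[[[-0.8,0.4,2],[0.4,-0.4,0.3]],[[0,0,1.5],[0,0,0]],[[0,0,0.4],[0,0,0]],[[0,0,0],[0,0,0]]])

```text
t: 26.9
tool_pos: [0.3619, -0.2648, 0.1821]
tool_rot: [3.102, 0.431, 0.012]
contact_force: [-0.1, 0.5, -0.1]
opening: 0.0596
```

Run:
```python
from h import *
to(0.3573,-0.265,0.175,15.5)
```

```text
t 26.9 pos [ 0.3619 -0.2648  0.1821] yaw 15.8 shift cm [-0.46 -0.12  0.7 ] turn [ 0.6  -0.36  0.31] f [-0.1  0.5 -0.1] op 0.0596
  shift in target frame cm [-0.45 -0.11  0.71]
```

Request:
jog_arm(steps=[[[-0.5,-0.1,0.7],[0.6,-0.4,0.3]],[[0,0,0],[0,0,0]]])

```text
t: 27.1
tool_pos: [0.3578, -0.2656, 0.1772]
tool_rot: [3.11, 0.425, 0.002]
contact_force: [-0.7, -0.1, -0.9]
opening: 0.0602
```

Request:
jog_arm(steps=[[[0,0,0],[0,0,0]],[[0,0,0],[0,0,0]],[[0,0,0],[0,0,0]],[[0,0,0],[0,0,0]]], fingers=-1)

```text
t: 27.5
tool_pos: [0.3583, -0.2661, 0.1788]
tool_rot: [3.108, 0.424, 0.005]
contact_force: [-0.5, 0.2, -1.7]
opening: 0.0288
```

Run:
```python
from h import *
to(0.624,-0.005,0.30,93)
```

```text
t 27.5 pos [ 0.3583 -0.2661  0.1788] yaw 15.6 shift cm [ 32.63 -17.96 -12.13] turn [  0.35   0.09 -77.44] f [-0.5  0.2 -1.7] op 0.0288
  shift in target frame cm [ 24.68  27.9  -12.12]
```

Request:
jog_arm(steps=[[[0,0,-4],[0,0,0]],[[0,0,-4],[0,0,-8.5]],[[0,0,-3],[0,0,-8.5]],[[0,0,-2],[0,0,-8.5]],[[0,0,0],[0,0,-8.5]],[[0,0,0],[0,0,-8.5]],[[0,0,0],[0,0,-8.5]],[[0,0,0],[0,0,-8.5]]])

```text
t: 28.3
tool_pos: [0.3565, -0.2644, 0.3112]
tool_rot: [-2.476, -1.933, 0.001]
contact_force: [-0.8, -0.0, -1.7]
opening: 0.0294
```

Request:
jog_arm(steps=[[[0,0,0],[0,0,-8.5]],[[0,0,0],[0,0,-8.5]],[[3,3.4,0],[0,0,0]],[[3,3.4,0],[0,0,0]],[[3,3.4,0],[0,0,0]],[[3,3.4,0],[0,0,0]],[[3,3.4,0],[0,0,0]],[[0,0,0],[0,0,0]]])

```text
t: 29.1
tool_pos: [0.5219, -0.1007, 0.3081]
tool_rot: [-2.163, -2.275, 0.002]
contact_force: [-0.6, -0.2, -1.7]
opening: 0.0292
```

Run:
```python
from h import *
ci=ctrl.camera_info("wrist")
im=ctrl.get_image("wrist");cv2.imwrite("pics/w13.png",im[:,:,::-1])
to(0.624,-0.005,0.24,93)
import pickle;pickle.dump(ci,open("w13.pkl","wb"))
```

```text
t 29.15 pos [ 0.5208 -0.1019  0.3078] yaw 92.8 shift cm [ 9.17 10.82  6.73] turn [-0.26 -0.01 -0.17] f [ 0.1 -0.6 -1.7] op 0.0288
  shift in target frame cm [ 9.13 10.82  6.78]
```

View pics/w13.png

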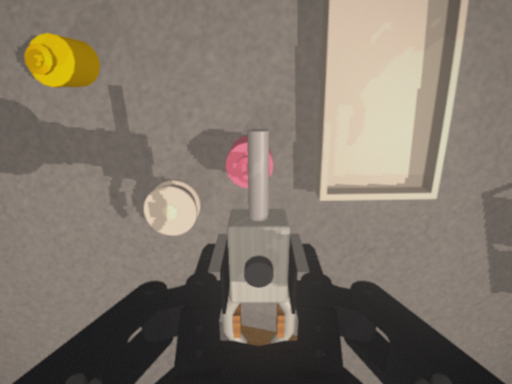

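Run:
```python
from h import *
import pickle
ci=pickle.load(open("w13.pkl","rb"))
P=onz("wrist",[(320,199),(438,198),(328,0),(466,0)],.024,ci)[:,:2]
print(P.round(4))
m=(P[0]+P[1])/2;d=P[1]-P[0];d/=np.linalg.norm(d);n=np.array([-d[1],d[0]])
print(m,np.degrees(np.arctan2(*d[::-1])),"centre",m+.105*n)
for i,j in((0,2),(1,3)):
    e=P[j]-P[i];print(np.degrees(np.arctan2(e[1],e[0])))
```

```text
[[ 0.5781 -0.1117]
 [ 0.6896 -0.1051]
 [ 0.5662  0.0503]
 [ 0.6753  0.0599]]
[ 0.63389209 -0.10837705] 3.4051373237496536 centre [ 0.62765552 -0.00356243]
94.1984205467824
94.96548709198012
```

Request:
jog_arm(steps=[[[3.1,3.7,0],[-0.3,0,-1]],[[3.1,3.7,0],[0,0,0]],[[3,3.6,0.5],[0,0,0]],[[0,0,3],[0,0,0]],[[0,0,2],[0,0,0]],[[0,0,0],[0,0,0]]])

```text
t: 29.75
tool_pos: [0.6257, -0.0049, 0.2487]
tool_rot: [-2.152, -2.288, 0.006]
contact_force: [-0.3, -0.4, -1.3]
opening: 0.0292
```

Run:
```python
from h import *
ci=ctrl.camera_info("wrist")
im=ctrl.get_image("wrist");cv2.imwrite("pics/w14.png",im[:,:,::-1])
to(0.626,-0.004,0.20,94)
import pickle;pickle.dump(ci,open("w14.pkl","wb"))
```

```text
t 29.8 pos [ 0.6259 -0.0051  0.2499] yaw 93.5 shift cm [0.13 0.02 4.99] turn [-0.1   0.14 -0.5 ] f [-0.1  0.1 -1.2] op 0.0289
  shift in target frame cm [0.11 0.02 4.99]
```

View pics/w14.png

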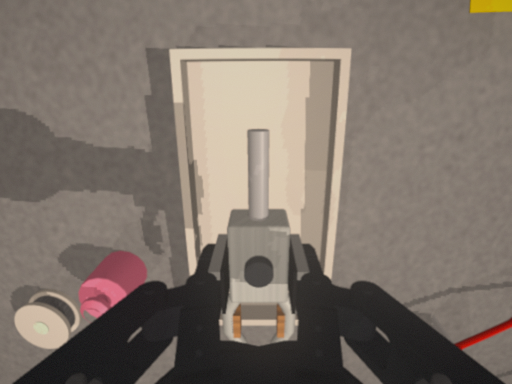

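Run:
```python
from h import *
import pickle
ci=pickle.load(open("w14.pkl","rb"))
print(onz("wrist",[(170,52),(350,50),(327,277)],.024,ci))
```

```text
[[ 0.5642666   0.09566422  0.024     ]
 [ 0.67385491  0.10359532  0.024     ]
 [ 0.68185612 -0.05886334  0.024     ]]
```

Request:
jog_arm(steps=[[[0,0,2.5],[0,0,-0.5]],[[0,0,2],[0,0,0]],[[0,0,0.5],[0,0,0]],[[0,0,0],[0,0,0]]])

```text
t: 30.2
tool_pos: [0.6266, -0.0092, 0.2047]
tool_rot: [2.143, 2.288, 0.001]
contact_force: [0.1, -0.2, -1.2]
opening: 0.0292
```

Run:
```python
from h import *
to(0.626,-0.004,0.187,94)
```

```text
t 30.2 pos [ 0.6266 -0.0092  0.2047] yaw 93.8 shift cm [ 0.53 -0.04  1.77] turn [ 0.3   0.27 -0.25] f [ 0.1 -0.2 -1.2] op 0.0292
  shift in target frame cm [ 0.52 -0.03  1.77]
```

Request:
jog_arm(steps=[[[0.5,0,0.9],[0.3,0.3,0]],[[0,0,0.6],[0,0,0]],[[0,0,0.2],[0,0,0]]])

```text
t: 30.5
tool_pos: [0.6277, -0.0048, 0.1909]
tool_rot: [2.146, 2.289, 0.006]
contact_force: [-0.1, 0.2, -1.8]
opening: 0.0291
```

Run:
```python
from h import *
to(0.626,-0.004,0.183,94)
```

```text
t 30.5 pos [ 0.6277 -0.0048  0.1909] yaw 93.7 shift cm [ 0.09 -0.16  0.79] turn [ 0.33  0.02 -0.31] f [-0.1  0.2 -1.8] op 0.0291
  shift in target frame cm [ 0.09 -0.16  0.79]
```

Request:
jog_arm(steps=[[[0,-0.1,0.4],[0.3,0,0]],[[0,0,0.2],[0,0,0]],[[0,0,0.2],[0,0,0]]])

```text
t: 30.8
tool_pos: [0.6273, -0.0047, 0.1847]
tool_rot: [2.148, 2.292, 0.0]
contact_force: [-8.5, 0.1, 16.5]
opening: 0.0289
```

Seated. Release.

Request:
jog_arm(steps=[[[0,0,-0.1],[0,0,0]],[[0,0,0],[0,0,0]],[[0,0,0],[0,0,0]]], fingers=0.15)

```text
t: 31.1
tool_pos: [0.6282, -0.0048, 0.1871]
tool_rot: [2.146, 2.29, 0.003]
contact_force: [0.4, 0.5, 0.7]
opening: 0.049
```

Request:
jog_arm(steps=[[[0,0,-3],[0,0,0]],[[0,0,-4],[0,0,0]],[[0,0,-5],[0,0,0]],[[0,0,-5],[0,0,0]],[[0,0,-5],[0,0,0]],[[-4,0,-3],[0,0,0]],[[-4,0,0],[0,0,0]],[[0,0,0],[0,0,0]]])

```text
t: 31.9
tool_pos: [0.6323, -0.0846, 0.4445]
tool_rot: [2.142, 2.294, -0.001]
contact_force: [-0.8, 0.0, -0.2]
opening: 0.0494
```

Run:
```python
from h import *
to(0.45,-0.1,0.45,94)
for n in("wrist","scene","side"):
    im=ctrl.get_image(n);cv2.imwrite(f"pics/{n}15.png",im[:,:,::-1])
```

```text
t 31.9 pos [ 0.6323 -0.0846  0.4445] yaw 93.9 shift cm [ -0.29 -18.29  -0.58] turn [ 0.08  0.17 -0.07] f [-0.8  0.  -0.2] op 0.0494
  shift in target frame cm [ -0.26 -18.29  -0.55]
```

View pics/wrist15.png

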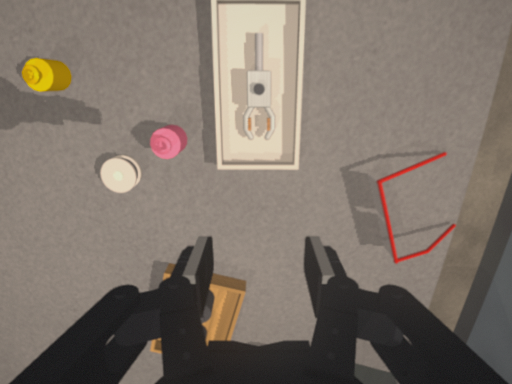

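View pics/scene15.png

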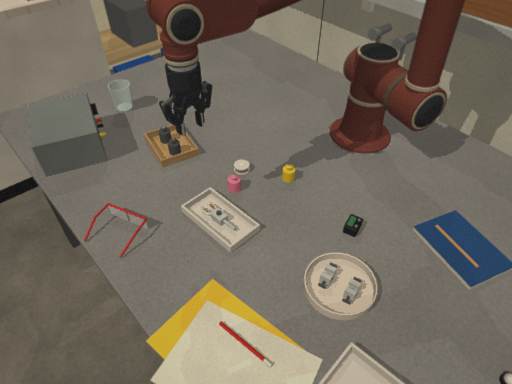

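View pics/side15.png

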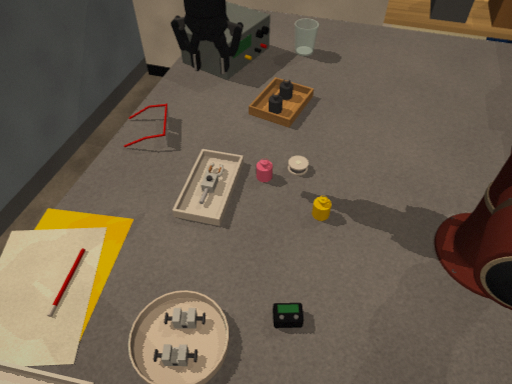

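```bash
python3 -c "
from h import *
print(ctrl.finish_job(), ctrl.get_obs()['contact_force'])"
```

```text
the job is handed in; nothing more can be done
the job is handed in; nothing more can be done
```

I put all five pieces away in the order asked and handed the job in at about 32 s of the 125 s allowed; no verdict was reported.

- **Weights:** both stand upright in the wooden tray, about 75 mm apart.
- **Boss heads:** both lie flat, side by side, in the round dish.
- **Clamp:** it lies flat along the long narrow tray, centred in it. I measured that tray at about 105 by 210 mm before using it, because a second white tray shows at the edge of the scene picture.
- **Setting down:** I released each piece only after the wrist force showed it on the floor of its tray. The peak upward force was about 17 N.

The last wrist, scene and side pictures show every piece resting in its tray with none on top of another. The reel, stop clock and the pink and yellow look-alikes sit at the same pixels as at the start. The gripper was clear of everything.

**Disagreement between cameras:** the scene and side cameras differed by about 10 mm in x on the same objects. I placed everything from the wrist camera instead, whose repeated readings mostly agreed to within about 3 mm. The one outlier was about 7 mm, on a placed boss seen at the edge of one picture.

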